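# Press the lid onto a sample jar and put the jar away

## Robot

A 6-joint arm with a two-finger parallel gripper is mounted at the origin on the work surface. World frame = base frame: x ahead of the robot, y to its left, z up, the work surface at z = 0. Lengths are in m, angles in rad, forces in N, time in s.
With the tool pointing down it reaches from about 0.35 to 0.975 m from the base axis. Payload 4.9 kg.
Tool frame: the origin (TCP) lies midway between the tips of the shut fingers; the grasp point (between the pads) lies manip.grip_depth behind it (manip.grip_depth is the distance from the TCP to the grasp point, in m); z points along the fingers, y is the direction in which the jaws open and shut (so a half turn about z gives the same grasp; the last joint's range is limited). The gripper opens to 85 mm and grips with 20 to 120 N. Pads are 22 mm wide; open, the fingers measure 114 mm over their backs; the gripper's body (76 mm by 85 mm) begins 54 mm behind the grasp point. The pads swing forward as they close: fully open they stand 13 mm farther back than shut.
Start: joints at [1.026, 0.053, 1.613, -0, 1.476, -0.119], TCP at [0.258, 0.569, 0.231] pointing down, gripper open.
Joint ranges: [-3.01, 3.01], [-1.01, 2.22], [0.06, 2.58], [-1.02, 4.17], [0.09, 2.62], [-3.14, 3.14]. Speed limits (rad/s): [2.57, 2.57, 3.14, 3.14, 3.14, 3.14].

## Interface

Orientations are given as a unit quaternion [w, x, y, z].
In Python, from plant import monitor, grab_frame, manip gives the robot as it stands.
- The arm moves only by the tool step_arm, never from a script. Its argument "series" is a list of rows, each an object of numbers: "tx", "ty", "tz": the shift along the tool's x, y, z in cm; "wx", "wy", "wz": the turn, a rotation vector about the tool's x, y, z in degrees; "grip": the finger opening in cm, from 0 to 8.54. In form: [{"tx": .., "ty": .., "tz": .., "wx": .., "wy": .., "wz": .., "grip": ..}, ...]. A call has exactly 10 rows; each row is the pose to reach, as a shift and turn from the pose commanded when the call began, along the tool's axes at that moment; what a row does not reach only later rows make up. A row lasts 1/12 s, in which the tool goes at most 41.7 mm and 7.16 degrees, less where a joint would pass 70% of its speed; a pose out of reach is approached as far as the arm can. A call with a gripper value outside its range is refused whole. The fingers move at their own pace and stop on an object; the grip force is fixed at half the most. Time passes only in rows, so rows that repeat a pose let the fingers close, or fill a call up. It gives the time, the measured TCP pose, the force and the opening at its end, in the units of the state.
- monitor.state(): the state, without advancing time (a new reading comes with each control period).
- grab_frame(name): name is "side" or "top" or "wrist"; returns a dict with "color" (420x560x3 uint8, red, green, blue), "K" (3x3 intrinsics, pixels), "dist" ([k1, k2, p1, p2, k3] as OpenCV has them; the pictures are not rectified), "rvec" (rotation vector, rad) and "tvec" (3), from world to camera coordinates, as OpenCV has them. Camera axes: x right, y down, z forward; pixel columns grow to the right and rows downward; lengths in m; the calibration is good to about 2 mm. A picture is of the moment at which its call begins. There is no depth.
- manip.job_done(): hands the job in, once; it reports no verdict.
The state is a dict: "time": time; "joint_pos": joint angles; "joint_vel": joint speeds; "joint_efforts": joint torques, N m; "tool_pos": TCP position; "tool_rot": TCP orientation; "contact_force": force on the tool from outside, world axes, zero at the start; "ft_torque": the same for the moment, N m; "gripper_width": opening from 0.0 (shut) to 1.0 (fully open).
Only numpy, scipy, OpenCV 4.12 (cv2) and the standard library are available. Lean on these libraries where they do the work, as an engineer would, in place of code of your own. Each camera call takes 0.05 s, during which the arm holds its last target.

## Task

The sample jar standing under the lever press has its lid only started: pull the press lever down through its whole stroke to seat the lid, then ease the lever slowly all the way back up, without letting it fly back. Take the closed jar out from under the press, keep it upright and set it down gently in the open tray drawer of the sample cabinet. Leave the drawer open and everything else where it stands, the jar already in the tray included.

Things in the scene. Friction and masses are not known exactly. Their poses are not given: they have to be found in the camera images.
- press: Fixed bench lever press. Origin: on the bench under the ram axis; z up, -x out of the open front, +x to the column, -y to the lever's side. Grey base plate x -85 to 175, y +-75, top z 18 mm; round steel anvil (radius 40) top z 22; two stops in a V behind the jar, to z 44. Column radius 22 at x 115, to z 315. White head x -24 to 150, y +-24 (+-36 at the column), z 190 to 290.
- ram_pad (a point): Centre of the underside of the round pad on the ram's end, straight above the jar; 146 mm above the bench with the lever home, lowered 30 mm per rad of lever. Pad radius 13, 12 thick; rod above it radius 9 mm. A gripper pointing straight down at the jar would hit the ram and head; one leaning back 30 to 45 degrees towards the press's front clears them if it grips the jar at half height.
- press_lever (a joint): Sprung lever on the press's -y side. 0 rad = home, its arm pointing to the press's front and 45 degrees (0.785 rad) above level; grows as the grip is pulled down; 1.2 = bottom stop, 24 degrees below level. The spring holds it home and throws it back when let go: about 3 N at the grip to start it, 8 N at the bottom, some 5 N more while the lid goes on.
- lever_pivot (a point): Point on the lever's turning axis (which lies along the press's y axis) in the plane of the lever's rod: x 20, y -95, z 220 mm in the press's frame. The hub there is 46 mm in diameter.
- lever_grip (a point): Centre of the lever's grip: a level light-grey round bar, 28 mm thick, 100 mm long, along the press's y axis, 170 mm from the turning axis and 65 mm to -y of the lever's rod (14 mm thick); its -y end is free. 340 mm above the bench at home, 151 mm at the bottom stop. The grip turns with the lever; axes as the press's when home.
- jar: White plastic sample jar on the anvil under the ram, 54 mm in diameter, body 74 mm high; grey press-on lid 58 mm in diameter, 14 thick. 94 mm high overall with the lid started, 88 with it seated. 0.26 kg give or take a third. Origin: centre of its underside, z up.
- jar_lid (a joint): How far the jar's lid has been pressed on: 0 m = only started, standing 6 mm proud; about 0.006 m = seated. Stiff (28 N): it stays where it is pressed.
- tray_floor (a point): Centre of the floor (upper face) of the open tray drawer, a shallow steel tray with a blue front. -x points out of the cabinet, z up. Inside: x and y within +-124 and +-113 mm; walls 30 mm high, 6 thick (front 12), bow handle to x -159. Floor 20 mm above the bench.
- cabinet_front (a point): Middle of the foot of the front face of the low white sample cabinet (fixed; 280 deep, 270 wide, 130 mm high, roof 12 thick), on the bench; x into the cabinet, z up. The tray drawer comes out of this open face to -x. Only the part of the tray in front of the face is open from above; under the roof 98 mm are free over the tray floor.
- tray (a joint): Slide of the tray drawer: 0 m = pulled out by 180 mm, +0.02 = fully out, -0.18 = shut. Slides at about 4 N.
- stored_jar: A jar of the same kind, lid seated (88 mm high, 54 mm in diameter), standing in the rear of the open part of the tray. Origin: centre of its underside.
- wash_bottle: Clear plastic bottle, 62 mm in diameter, 170 mm high, standing at the back between press and cabinet. Origin: centre of its underside.
- open_jar: White plastic cup-shaped jar without a lid, 60 mm in diameter, 80 mm high, standing to the right of the press. Origin: centre of its underside.
- spare_lid: Grey lid lying on the bench between robot and press, 58 mm in diameter, 14 mm thick. Origin: centre of its underside.
- spatula: Spatula, steel blade and wooden handle, 170 mm long, lying on the bench to the right, near the lever. Origin: middle of its length, on the bench; x along the handle to the blade.
- reagent: Amber bottle with blue cap, 72 mm in diameter, 150 mm high, standing far to the right. Origin: centre of its underside.
- beaker: Glass beaker, 76 mm in diameter, 95 mm high, standing far to the left. Origin: centre of its underside.
Mind the look-alikes: they are no part of the job. What is shaped like the stored_jar but pink is not meant. Leave any pink look-alike of the jar alone.

How it is judged:
On the way, in this order (a step that is already met when the one before it is completed fails the run):
1. the lever is pulled down through its stroke to the bottom stop and the jar's lid is seated (value of joint press_lever above 1.12 rad and value of joint jar_lid above 0.004 m), for 0.1 s.
2. the lever is back home (value of joint press_lever below 0.06 rad), for 0.2 s.
3. the jar, still held, is in the tray with its underside within 12 mm of the tray floor (x of jar in the frame of tray_floor between -0.124 and 0.124 m and y of jar in the frame of tray_floor between -0.113 and 0.113 m and z of jar in the frame of tray_floor below 0.012 m and contact force between the fingers and jar above 0.5 N), for 0.05 s.
At the end, for the whole second after the job is handed in: The jar stands upright (within 0.1 rad) and still on the floor of the tray drawer (within 4 mm), lid pressed on by over 4 of its 6 mm; the lever is home (within 0.06 rad), the tray still open (by at least 120 mm) and the jar already in it upright (x of jar in the frame of tray_floor between -0.1 and 0.1 m and y of jar in the frame of tray_floor between -0.09 and 0.09 m and z of jar in the frame of tray_floor between -0.004 and 0.004 m and angle between each of jar, stored_jar's own z axis and vertical below 0.1 rad and linear speed of jar below 0.02 m/s and value of joint jar_lid above 0.004 m and value of joint press_lever below 0.06 rad and value of joint tray above -0.06 m); the robot touches nothing.
It fails at once if the lever flies back: it returns faster than 2 rad/s (about 0.35 m/s at the grip) (velocity of joint press_lever below -2 rad/s).
It fails at once if the jar is tipped by more than 0.8 rad (angle between jar's own z axis and vertical above 0.8 rad).
It fails at once if the stored jar is shifted by more than 30 mm or knocked over (distance of stored_jar from where it was at the start of the episode above 0.03 m or angle between stored_jar's own z axis and vertical above 0.4 rad).
It fails at once if another thing on the bench is shifted by more than 30 mm (distance of any of wash_bottle, open_jar, spare_lid, spatula, reagent, beaker from where it was at the start of the episode above 0.03 m).
It also fails if it takes over 64 s, if anything falls off the work surface, if the arm or the gripper's body presses on something with over 40 N, if the wrist force passes 120 N, or if a joint passes its speed limit or range.

## Working session

There is one attempt and no reset: what is moved stays moved. The work goes in short steps, Python scripts to look and compute and a tool call to move; the robot and the scene stay as the last step left them, time stands still between calls to the robot, and variables do not carry over. Pictures are saved under pics/ and viewed, and the job is handed in when it is done.

Besides the shell and the picture viewer there is one more tool, called after "Emit:" as name([rows], argument=value, ...), one row to a line, values as JSON. step_arm: Moves the arm, as the interface text tells. Its arguments: {"type":"object","properties":{"series":{"type":"array"}},"required":["series"]}

```bash
ls; mkdir -p pics
python3 - <<'E'
from plant import monitor, grab_frame, manip
import cv2,json
print(monitor.state()); print([a for a in dir(manip) if a[0]!='_'], manip.grip_depth)
for n in ["side","top","wrist"]:
    f=grab_frame(n); cv2.imwrite(f"pics/{n}0.png",f["color"][:,:,::-1])
    print(n,f["K"].tolist() if hasattr(f["K"],'tolist') else f["K"],f["dist"],f["rvec"],f["tvec"])
E
```

```text
pics
{'time': 0.0, 'joint_pos': array([ 1.02596434e+00,  5.33923298e-02,  1.61431324e+00, -2.15336740e-05,
        1.47598190e+00, -1.19021581e-01]), 'joint_vel': array([ 1.35790469e-03, -9.53557048e-06, -1.24456021e-03, -1.09696207e-03,
        2.07219607e-04,  4.79816535e-05]), 'joint_efforts': array([ 1.23117476e-03, -3.93671143e+01, -3.70178354e+01, -6.48809373e-05,
        6.86677377e-03, -3.58735360e-05]), 'tool_pos': array([0.25785182, 0.56864198, 0.23002953]), 'tool_rot': array([-3.31181653e-04,  2.11299272e-01,  9.77420851e-01, -9.93729516e-04]), 'contact_force': array([-0.56772674,  0.32481727,  0.75514968]), 'ft_torque': array([ 0.02887655, -0.02718108, -0.04086852]), 'gripper_width': 1.0041339516040413}
['IKError', 'grip_depth', 'job_done'] 0.0187
side [[394.2045695012544, 0.0, 276.5867494771223], [0.0, 394.2045695012544, 208.10529688896233], [0.0, 0.0, 1.0]] [-0.03628727  0.          0.          0.          0.        ] [ 2.19917261 -0.13174428  0.06879798] [-0.54892494  0.20825697  1.22269533]
top [[385.18282287335813, 0.0, 279.95465341251327], [0.0, 385.18282287335813, 207.129932704516], [0.0, 0.0, 1.0]] [-0.03432614  0.          0.          0.          0.        ] [ 2.00513732 -2.22011426  0.2414088 ] [0.02391135 0.59622368 1.41810334]
wrist [[358.89145051211705, 0.0, 272.13322933998023], [0.0, 358.89145051211705, 212.96654326853488], [0.0, 0.0, 1.0]] [-0.06723875  0.          0.          0.          0.        ] [-2.40807136 -1.55249938 -0.24396197] [-0.62418328 -0.04115069  0.38182477]
```

View pics/side0.png

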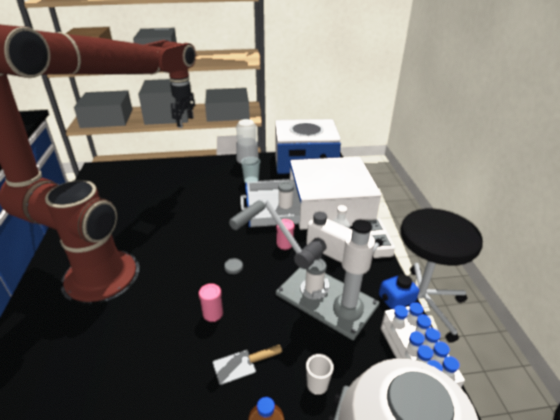

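View pics/top0.png

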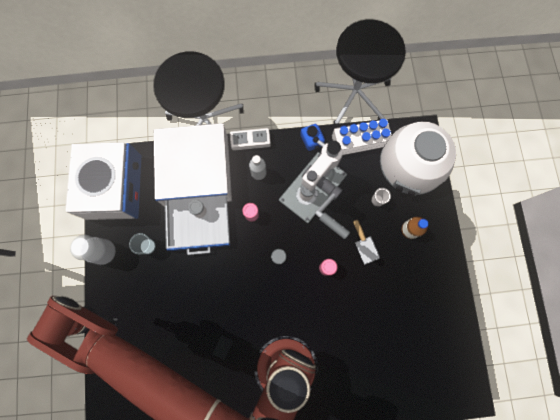

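View pics/wrist0.png

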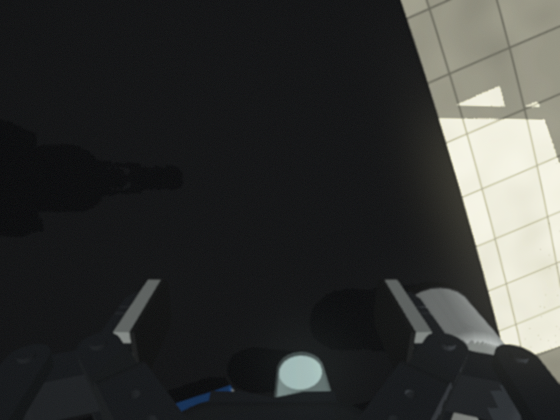

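The side view shows the press with its base at about (328,297), the jar at (315,278), the lever grip at (248,214), and the tray at (270,203). Pink look-alikes stand at (285,234) and (211,302). In the top view the press base is at (313,190), the grip at (332,224), the tray at (197,222), the stored jar at (197,208), and the pink jars at (251,211) and (329,267).

```bash
cat > h.py <<'E'
import numpy as np, cv2
from scipy.spatial.transform import Rotation as R
from plant import monitor, grab_frame, manip
def cam(f):
    M=R.from_rotvec(np.array(f["rvec"]).ravel()).as_matrix(); t=np.array(f["tvec"]).ravel()
    return M,t
def ray(f,uv):
    M,t=cam(f)
    p=cv2.undistortPoints(np.array([[uv]],float),np.array(f["K"]),np.array(f["dist"])).ravel()
    d=M.T@np.array([p[0],p[1],1.]); return -M.T@t, d/np.linalg.norm(d)
def onz(f,uv,z):
    o,d=ray(f,uv); return o+d*(z-o[2])/d[2]
def tri(f1,u1,f2,u2):
    o1,d1=ray(f1,u1);o2,d2=ray(f2,u2)
    A=np.stack([d1,-d2],1); s=np.linalg.lstsq(A,o2-o1,rcond=None)[0]
    a=o1+s[0]*d1;b=o2+s[1]*d2
    return (a+b)/2,np.linalg.norm(a-b)
def proj(f,P):
    return cv2.projectPoints(np.atleast_2d(np.array(P,float)),np.array(f["rvec"],float),np.array(f["tvec"],float),np.array(f["K"]),np.array(f["dist"]))[0][:,0]
def qR(q): return R.from_quat([q[1],q[2],q[3],q[0]])
E
python3 - <<'E'
from h import *
import pickle
F={}
for n in ["side","top"]: F[n]=grab_frame(n)
pickle.dump(F,open('F0.pkl','wb'))
def crop(n,x0,y0,w,h,s,fn):
    c=F[n]["color"][y0:y0+h,x0:x0+w,::-1]; cv2.imwrite('pics/'+fn,cv2.resize(c,None,fx=s,fy=s,interpolation=cv2.INTER_CUBIC))
crop("side",220,170,190,150,4,"s1.png")
crop("top",265,130,130,110,6,"t1.png")
crop("top",145,170,130,100,6,"t2.png")
for n in F: print(n, -cam(F[n])[0].T@cam(F[n])[1])
E
```

```text
side [ 0.43996481 -0.92348767  0.89065981]
top [2.83787178e-01 3.05015527e-04 1.51212971e+00]
```

View pics/s1.png

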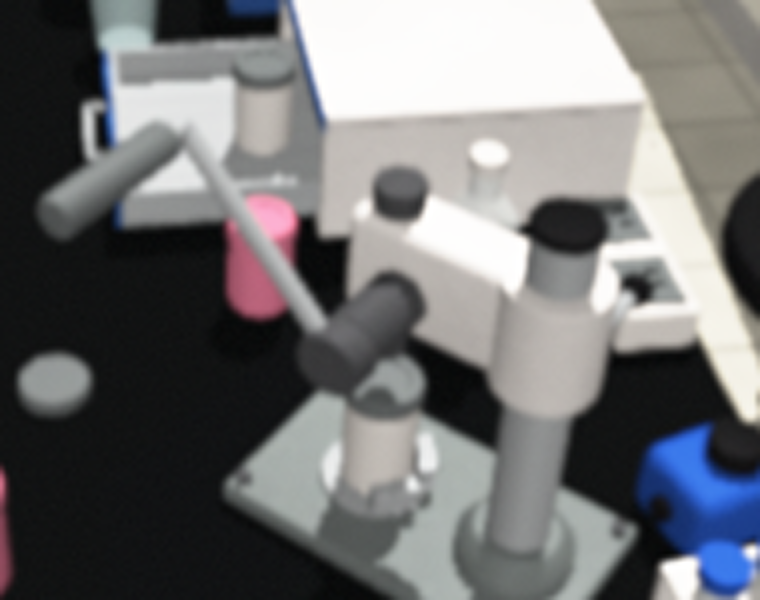

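View pics/t1.png

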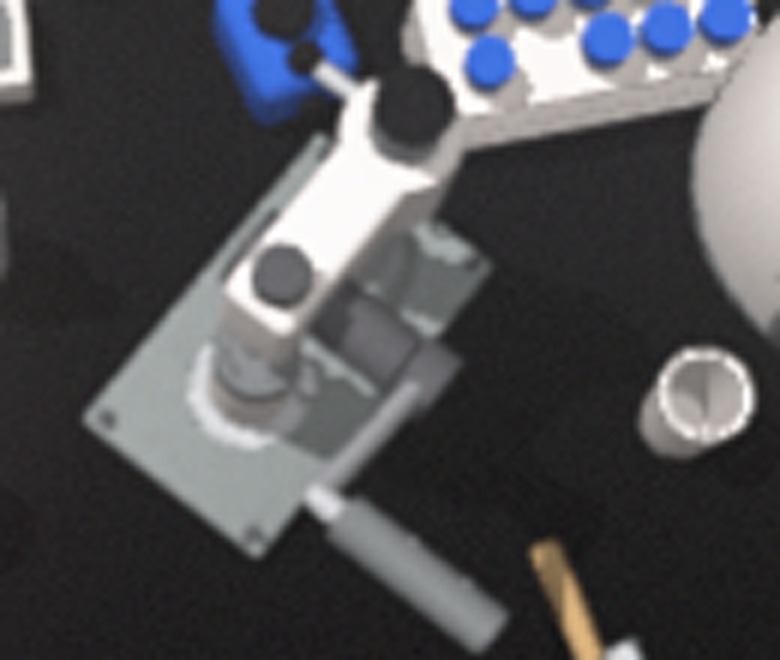

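View pics/t2.png

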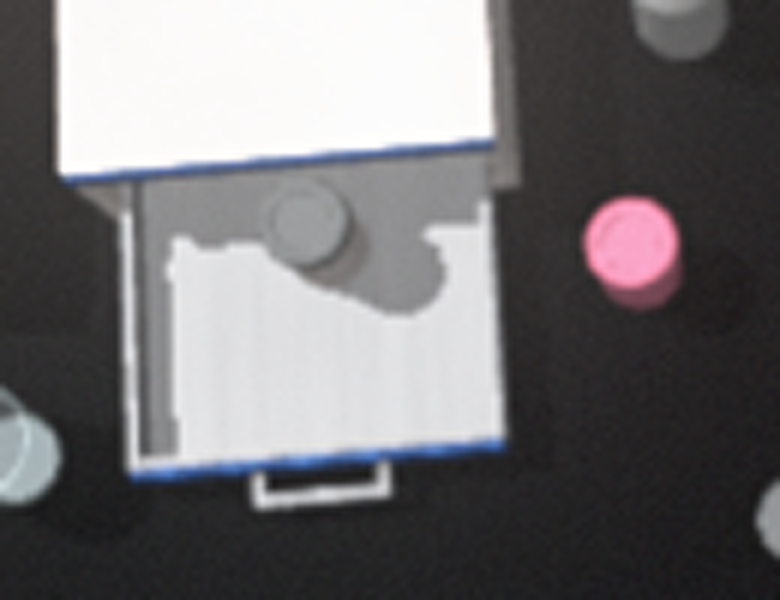

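Run:
```python
from h import *
import pickle
F=pickle.load(open('F0.pkl','rb'));S,T=F["side"],F["top"]
t=lambda X,Y:(265+(X+.5)/6-.5,130+(Y+.5)/6-.5)
t2=lambda X,Y:(145+(X+.5)/6-.5,170+(Y+.5)/6-.5)
s=lambda X,Y:(220+(X+.5)/4-.5,170+(Y+.5)/4-.5)
np.set_printoptions(precision=4,suppress=True)
FL,FR,RR=[onz(T,t(*p),.018) for p in[(85,418),(258,553),(492,265)]]
print("corners",FL,FR,RR,np.linalg.norm(FL-FR),np.linalg.norm(RR-FR))
FLs,RRs=[onz(S,s(*p),.018) for p in[(225,487),(637,528)]]
print("side",FLs,RRs)
ux=(RR-FR)/np.linalg.norm(RR-FR);uy=(FL-FR)/np.linalg.norm(FL-FR)
print("yaw",np.degrees([np.arctan2(ux[1],ux[0]),np.arctan2(uy[1],uy[0])-np.pi/2]))
mid=(FL+FR)/2; print("origin est",mid+ux*.085, "diag", (FL+RR)/2-ux*.045)
# grip ends
g1=tri(S,s(58,218),T,t(487,630));g2=tri(S,s(165,135),T,t(340,517)); print("grip free",g1,"root",g2)
gd=g2[0]-g1[0];print(np.linalg.norm(gd),"yaw from grip",np.degrees(np.arctan2(gd[1],gd[0]))-90, "mid",(g1[0]+g2[0])/2)
# jar under press: side view lid & bottom
# tray
for n,p,z in[("trayFL outer top",(130,475),.05),("trayFR outer top",(503,443),.05),("cab FL",(62,178),.13),("cab FR",(493,145),.13)]:
    print(n,onz(T,t2(*p),z))
print("stored",onz(T,t2(306,222),.108))
```

```text
corners [ 0.6379 -0.0364  0.018 ] [ 0.5358 -0.1402  0.018 ] [ 0.7158 -0.3207  0.018 ] 0.145558370364332 0.2549311006146017
side [ 0.5331 -0.1468  0.018 ] [ 0.8191 -0.2205  0.018 ]
yaw [-45.0768 -44.5316]
origin est [ 0.6469 -0.1485  0.018 ] diag [ 0.6451 -0.1467  0.018 ]
grip free (array([ 0.4297, -0.2224,  0.3378]), np.float64(0.0008641791306808286)) root (array([ 0.4958, -0.1541,  0.3412]), np.float64(5.881502055295617e-05))
0.09507924868372616 yaw from grip -44.076957805820776 mid [ 0.4627 -0.1883  0.3395]
trayFL outer top [0.4811 0.4097 0.05  ]
trayFR outer top [0.4777 0.1726 0.05  ]
cab FL [0.6577 0.4219 0.13  ]
cab FR [0.6516 0.1557 0.13  ]
stored [0.62   0.2777 0.108 ]
```

```bash
cat >> h.py <<'E'
np.set_printoptions(precision=4,suppress=True)
O=np.array([.6465,-.1465,0]); YAW=np.radians(-44.5)
PR=R.from_euler('z',YAW)
def P(x,y,z): return O+PR.apply(np.array([x,y,z])/1000.)
def tool(ydir,zdir):
    z=np.array(zdir,float);z/=np.linalg.norm(z);y=np.array(ydir,float);y-=z*(y@z);y/=np.linalg.norm(y)
    return R.from_matrix(np.stack([np.cross(y,z),y,z],1))
def rel(p,Rt,p0=None,R0=None):
    """target grasp-independent TCP pose -> cm, deg from start pose"""
    if p0 is None:
        s=monitor.state();p0=s['tool_pos'];R0=qR(s['tool_rot'])
    d=R0.inv().apply(np.array(p)-p0)*100; w=np.degrees((R0.inv()*Rt).as_rotvec())
    print("t",d.round(2),"w",w.round(2),"rows",np.linalg.norm(d)/4.17,np.linalg.norm(w)/7.16)
    return d,w
def st():
    s=monitor.state(); print("t",round(s['time'],2),"p",s['tool_pos'],"F",s['contact_force'],"w",round(s['gripper_width'],3),"q",s['joint_pos'],"z",qR(s['tool_rot']).as_matrix()[:,2],"y",qR(s['tool_rot']).as_matrix()[:,1])
E
python3 - <<'E'
from h import *
ux=PR.apply([1,0,0])
Rl=tool(ux,[0,0,-1])
print(P(-100,-170,340)); rel(P(-100,-170,450),Rl); st()
E
```

```text
[ 0.456  -0.1977  0.34  ]
t [-49.7  -61.65 -21.88] w [ -0.05   0.05 110.1 ] rows 19.701751930064855 15.377152925159821
t 0.25 p [0.258  0.5689 0.2307] F [-0.5935  0.4748  0.7912] w 1.0 q [ 1.026   0.053   1.6136  0.      1.476  -0.119 ] z [-0.0005 -0.0008 -1.    ] y [ 0.4131  0.9107 -0.001 ]
```

Emit:
step_arm([
  {"tx": -2.5,"ty": -3,"tz": -1.5,"wz": 5.5,"grip": 8.5},
  {"tx": -5,"ty": -6,"tz": -3,"wz": 11,"grip": 8.5},
  {"tx": -7.5,"ty": -9,"tz": -4.5,"wz": 16.5,"grip": 8.5},
  {"tx": -10,"ty": -12,"tz": -6,"wz": 22,"grip": 8.5},
  {"tx": -12.5,"ty": -15,"tz": -7.5,"wz": 27.5,"grip": 8.5},
  {"tx": -15,"ty": -18,"tz": -9,"wz": 33,"grip": 8.5},
  {"tx": -17.5,"ty": -21,"tz": -10.5,"wz": 38.5,"grip": 8.5},
  {"tx": -20,"ty": -24,"tz": -12,"wz": 44,"grip": 8.5},
  {"tx": -22.5,"ty": -27,"tz": -13.5,"wz": 49.5,"grip": 8.5},
  {"tx": -25,"ty": -30,"tz": -15,"wz": 55,"grip": 8.5},
])

```text
$.series[0]: bad value
```

Run:
```python
from h import *
Rl=tool(PR.apply([1,0,0]),[0,0,-1])
st(); rel(P(-100,-170,450),Rl)
```

```text
t 0.25 p [0.258  0.5689 0.2307] F [-0.5935  0.4748  0.7912] w 1.0 q [ 1.026   0.053   1.6136  0.      1.476  -0.119 ] z [-0.0005 -0.0008 -1.    ] y [ 0.4131  0.9107 -0.001 ]
t [-49.7  -61.65 -21.88] w [ -0.05   0.05 110.1 ] rows 19.701751930064855 15.377152925159821
```

Emit:
step_arm([
  {"tx": -2.5,"ty": -3,"tz": -1.5,"wx": 0,"wy": 0,"wz": 5.5,"grip": 8.5},
  {"tx": -5,"ty": -6,"tz": -3,"wx": 0,"wy": 0,"wz": 11,"grip": 8.5},
  {"tx": -7.5,"ty": -9,"tz": -4.5,"wx": 0,"wy": 0,"wz": 16.5,"grip": 8.5},
  {"tx": -10,"ty": -12,"tz": -6,"wx": 0,"wy": 0,"wz": 22,"grip": 8.5},
  {"tx": -12.5,"ty": -15,"tz": -7.5,"wx": 0,"wy": 0,"wz": 27.5,"grip": 8.5},
  {"tx": -15,"ty": -18,"tz": -9,"wx": 0,"wy": 0,"wz": 33,"grip": 8.5},
  {"tx": -17.5,"ty": -21,"tz": -10.5,"wx": 0,"wy": 0,"wz": 38.5,"grip": 8.5},
  {"tx": -20,"ty": -24,"tz": -12,"wx": 0,"wy": 0,"wz": 44,"grip": 8.5},
  {"tx": -22.5,"ty": -27,"tz": -13.5,"wx": 0,"wy": 0,"wz": 49.5,"grip": 8.5},
  {"tx": -25,"ty": -30,"tz": -15,"wx": 0,"wy": 0,"wz": 55,"grip": 8.5},
])

```text
time: 1.08
tool_pos: [0.3613, 0.1925, 0.3815]
tool_rot: [0.0, 0.64, 0.768, 0.0]
contact_force: [1.0, -0.3, 0.3]
gripper_width: 0.995
```

Run:
```python
from h import *
Rl=tool(PR.apply([1,0,0]),[0,0,-1])
st(); rel(P(-100,-170,450),Rl)
```

```text
t 1.08 p [0.3613 0.1925 0.3815] F [ 1.0198 -0.325   0.3434] w 0.995 q [ 0.3073 -0.5224  1.8508 -0.      1.8122  0.1263] z [ 0.001   0.0003 -1.    ] y [0.9837 0.18   0.001 ]
t [-40.08   2.3   -6.85] w [ 0.05 -0.04 54.87] rows 9.766846079274409 7.663304532941928
```

Emit:
step_arm([
  {"tx": -4,"ty": 0.2,"tz": -0.7,"wx": 0,"wy": 0,"wz": 5.5,"grip": 8.5},
  {"tx": -8,"ty": 0.5,"tz": -1.4,"wx": 0,"wy": 0,"wz": 11,"grip": 8.5},
  {"tx": -12,"ty": 0.7,"tz": -2.1,"wx": 0,"wy": 0,"wz": 16.5,"grip": 8.5},
  {"tx": -16,"ty": 0.9,"tz": -2.8,"wx": 0,"wy": 0,"wz": 22,"grip": 8.5},
  {"tx": -20,"ty": 1.2,"tz": -3.5,"wx": 0,"wy": 0,"wz": 27.5,"grip": 8.5},
  {"tx": -24,"ty": 1.4,"tz": -4.2,"wx": 0,"wy": 0,"wz": 33,"grip": 8.5},
  {"tx": -28,"ty": 1.6,"tz": -4.9,"wx": 0,"wy": 0,"wz": 38.5,"grip": 8.5},
  {"tx": -32,"ty": 1.8,"tz": -5.6,"wx": 0,"wy": 0,"wz": 44,"grip": 8.5},
  {"tx": -36,"ty": 2.1,"tz": -6.3,"wx": 0,"wy": 0,"wz": 49.5,"grip": 8.5},
  {"tx": -40,"ty": 2.3,"tz": -7,"wx": 0,"wy": 0,"wz": 55,"grip": 8.5},
])

```text
time: 1.92
tool_pos: [0.4577, -0.1969, 0.451]
tool_rot: [0.0, 0.923, 0.385, 0.0]
contact_force: [1.6, 0.4, 0.5]
gripper_width: 1.0
```

Run:
```python
from h import *
Rl=tool(PR.apply([1,0,0]),[0,0,-1])
st(); rel(P(-100,-170,340-18.7),Rl)
for n in ["wrist","top","side"]:
    f=grab_frame(n); c=f["color"][:,:,::-1].copy()
    for y in(-110,-210):
        u=proj(f,P(-100,y,340))[0]; cv2.circle(c,(int(round(u[0])),int(round(u[1]))),3,(0,255,0),1)
    if n!="wrist": 
        u=proj(f,P(-100,-160,340))[0].astype(int); c=cv2.resize(c[u[1]-60:u[1]+60,u[0]-60:u[0]+60],None,fx=4,fy=4)
    cv2.imwrite(f"pics/{n}1.png",c)
a=cv2.imread('pics/top1.png');b=cv2.imread('pics/side1.png');cv2.imwrite('pics/ts1.png',np.hstack([a,b])[:, :800])
```

```text
t 1.92 p [ 0.4577 -0.1969  0.451 ] F [1.6153 0.4047 0.4936] w 1.0 q [-0.5559 -0.2833  1.5634  0.0002  1.8611  0.2244] z [ 0.0005 -0.0001 -1.    ] y [ 0.7107 -0.7035  0.0004]
t [-0.17 -0.07 12.97] w [ 0.02 -0.02 -0.21] rows 3.1114010992813745 0.028946644559128726
```

View pics/wrist1.png

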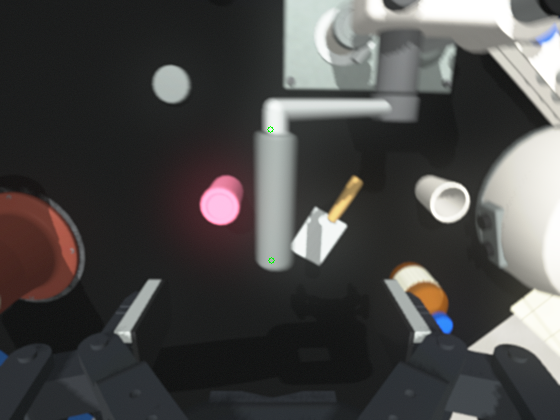

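View pics/side1.png

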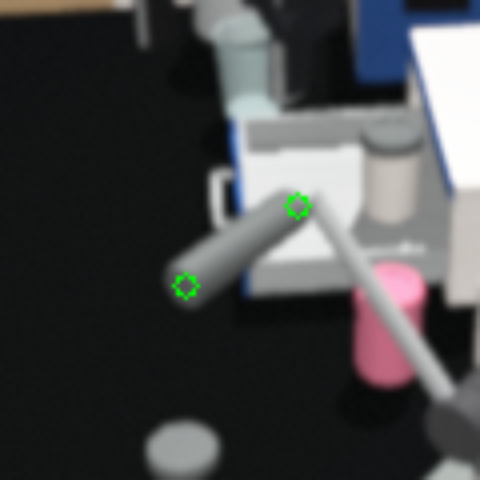

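The wrist view shows the bar axis at u≈275, rows 132–268, against a prediction of u≈271, so the bar is about 3 mm further to press +x. The side view agrees with the prediction. I'll descend over the bar and close.

Emit:
step_arm([
  {"tx": -0.1,"ty": 0.1,"tz": 1.5,"wx": 0,"wy": 0,"wz": 0,"grip": 8.5},
  {"tx": -0.1,"ty": 0.1,"tz": 3.5,"wx": 0,"wy": 0,"wz": 0,"grip": 8.5},
  {"tx": -0.1,"ty": 0.1,"tz": 5.5,"wx": 0,"wy": 0,"wz": 0,"grip": 8.5},
  {"tx": -0.1,"ty": 0.1,"tz": 7.5,"wx": 0,"wy": 0,"wz": 0,"grip": 8.5},
  {"tx": -0.1,"ty": 0.1,"tz": 9.5,"wx": 0,"wy": 0,"wz": 0,"grip": 8.5},
  {"tx": -0.1,"ty": 0.1,"tz": 11.5,"wx": 0,"wy": 0,"wz": 0,"grip": 8.5},
  {"tx": -0.1,"ty": 0.1,"tz": 13.2,"wx": 0,"wy": 0,"wz": 0,"grip": 8.5},
  {"tx": -0.1,"ty": 0.1,"tz": 13.2,"wx": 0,"wy": 0,"wz": 0,"grip": 6},
  {"tx": -0.1,"ty": 0.1,"tz": 13.2,"wx": 0,"wy": 0,"wz": 0,"grip": 5},
  {"tx": -0.1,"ty": 0.1,"tz": 13.2,"wx": 0,"wy": 0,"wz": 0,"grip": 5},
])

```text
time: 2.9
tool_pos: [0.4581, -0.1957, 0.3202]
tool_rot: [0.001, 0.922, 0.388, 0.001]
contact_force: [-0.4, 0.5, 0.9]
gripper_width: 0.602
```

Run:
```python
from h import *
st()
for n in ["wrist","side"]:
    f=grab_frame(n); c=f["color"][:,:,::-1].copy()
    if n!="wrist": 
        u=proj(f,P(-100,-160,340))[0].astype(int); c=cv2.resize(c[u[1]-60:u[1]+60,u[0]-60:u[0]+60],None,fx=4,fy=4)
    cv2.imwrite(f"pics/{n}2.png",c)
```

```text
t 2.9 p [ 0.4581 -0.1957  0.3202] F [-0.4297  0.4731  0.9191] w 0.602 q [-0.5534 -0.2941  1.7845  0.0001  1.6492  0.2203] z [ 0.0017 -0.0009 -1.    ] y [ 0.7153 -0.6988  0.0018]
```

View pics/wrist2.png

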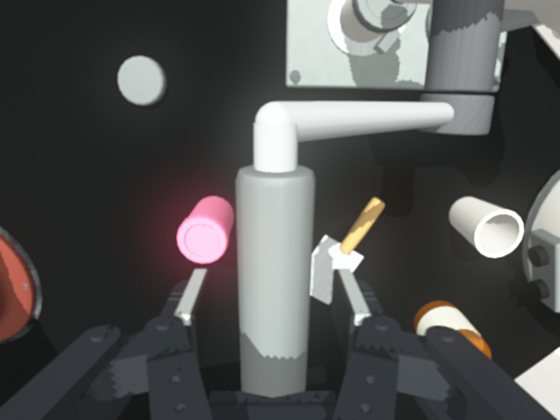

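View pics/side2.png

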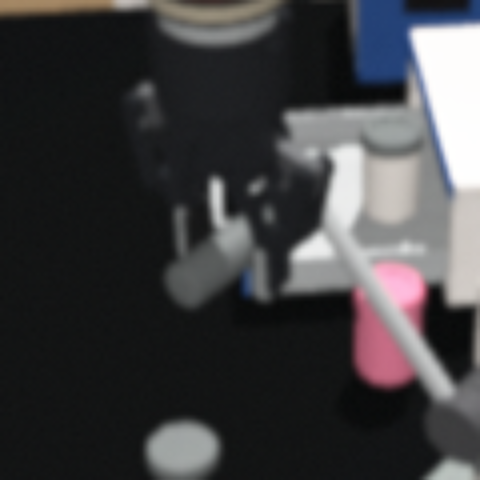

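The bar (axis u≈274) sits between the fingers (190 and 350). Closing now.

Emit:
step_arm([
  {"tx": 0,"ty": 0,"tz": 0,"wx": 0,"wy": 0,"wz": 0,"grip": 3.5},
  {"tx": 0,"ty": 0,"tz": 0,"wx": 0,"wy": 0,"wz": 0,"grip": 2},
  {"tx": 0,"ty": 0,"tz": 0,"wx": 0,"wy": 0,"wz": 0,"grip": 2},
  {"tx": 0,"ty": 0,"tz": 0,"wx": 0,"wy": 0,"wz": 0,"grip": 1},
  {"tx": 0,"ty": 0,"tz": 0,"wx": 0,"wy": 0,"wz": 0,"grip": 1},
  {"tx": 0,"ty": 0,"tz": 0,"wx": 0,"wy": 0,"wz": 0,"grip": 1},
  {"tx": 0,"ty": 0,"tz": 0,"wx": 0,"wy": 0,"wz": 0,"grip": 1},
  {"tx": 0,"ty": 0,"tz": 0,"wx": 0,"wy": 0,"wz": 0,"grip": 1},
  {"tx": 0,"ty": 0,"tz": 0,"wx": 0,"wy": 0,"wz": 0,"grip": 1},
  {"tx": 0,"ty": 0,"tz": 0,"wx": 0,"wy": 0,"wz": 0,"grip": 1},
])

```text
time: 3.83
tool_pos: [0.4582, -0.1964, 0.3201]
tool_rot: [0.001, 0.922, 0.387, 0.001]
contact_force: [-0.1, 1.0, 6.1]
gripper_width: 0.307
```

Run:
```python
from h import *
st()
s=monitor.state(); Rt=qR(s['tool_rot']); p=s['tool_pos']
g=p-Rt.apply([0,0,.0187]); print("grasp in press",PR.inv().apply(g-O)*1000)
f=grab_frame("side");c=f["color"][:,:,::-1].copy();u=proj(f,P(-100,-160,340))[0].astype(int); c=cv2.resize(c[u[1]-60:u[1]+60,u[0]-60:u[0]+60],None,fx=4,fy=4)
cv2.imwrite("pics/side3.png",c)
# arc plan, fixed orientation, lever pivot (20,220), r=170: displacement tool y (press x), tool z (down)
for th in np.linspace(0,1.2,21):
    a=np.pi/4-th; a0=np.pi/4
    print(round(th,2), "ty %.2f tz %.2f"%(-17*(np.cos(a)-np.cos(a0)),-17*(np.sin(a)-np.sin(a0))))
```

```text
t 3.83 p [ 0.4582 -0.1964  0.3201] F [-0.0976  1.0396  6.0514] w 0.307 q [-0.5545 -0.2935  1.7841  0.0001  1.6486  0.2205] z [ 0.0021 -0.0011 -1.    ] y [ 0.7144 -0.6997  0.0023]
grasp in press [ -99.4032 -167.6194  338.8222]
0.0 ty -0.00 tz -0.00
0.06 ty -0.70 tz 0.74
0.12 ty -1.35 tz 1.53
0.18 ty -1.96 tz 2.35
0.24 ty -2.51 tz 3.20
0.3 ty -3.02 tz 4.09
0.36 ty -3.46 tz 5.01
0.42 ty -3.86 tz 5.95
0.48 ty -4.19 tz 6.91
0.54 ty -4.47 tz 7.89
0.6 ty -4.69 tz 8.89
0.66 ty -4.85 tz 9.89
0.72 ty -4.94 tz 10.91
0.78 ty -4.98 tz 11.93
0.84 ty -4.95 tz 12.95
0.9 ty -4.87 tz 13.96
0.96 ty -4.72 tz 14.97
1.02 ty -4.51 tz 15.97
1.08 ty -4.25 tz 16.96
1.14 ty -3.92 tz 17.92
1.2 ty -3.54 tz 18.87
```

View pics/side3.png

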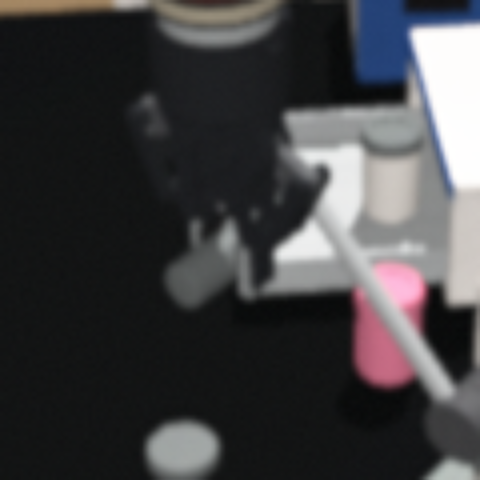

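Emit:
step_arm([
  {"tx": 0,"ty": 0,"tz": 0,"wx": 0,"wy": 0,"wz": 0,"grip": 5},
  {"tx": 0,"ty": 0,"tz": 0,"wx": 0,"wy": 0,"wz": 0,"grip": 5},
  {"tx": 0,"ty": 0,"tz": 0,"wx": 0,"wy": 0,"wz": 0,"grip": 5},
  {"tx": 0,"ty": 0,"tz": -2,"wx": 0,"wy": 0,"wz": 0,"grip": 5},
  {"tx": 0,"ty": 0,"tz": -5,"wx": 0,"wy": 0,"wz": 0,"grip": 5},
  {"tx": 0,"ty": 0,"tz": -6,"wx": 0,"wy": 0,"wz": 0,"grip": 3},
  {"tx": 0,"ty": 0,"tz": -6,"wx": 0,"wy": 0,"wz": 0,"grip": 1.8},
  {"tx": 0,"ty": 0,"tz": -6,"wx": 0,"wy": 0,"wz": 0,"grip": 1.8},
  {"tx": 0,"ty": 0,"tz": -6,"wx": 0,"wy": 0,"wz": 0,"grip": 1.8},
  {"tx": 0,"ty": 0,"tz": -6,"wx": 0,"wy": 0,"wz": 0,"grip": 1.8},
])

```text
time: 4.72
tool_pos: [0.4572, -0.1959, 0.3764]
tool_rot: [-0.001, 0.922, 0.388, -0.001]
contact_force: [0.3, -0.2, 0.0]
gripper_width: 0.209
```

Run:
```python
from h import *
st()
f=grab_frame("side");c=f["color"][:,:,::-1].copy();u=proj(f,P(-100,-160,340))[0].astype(int); c=cv2.resize(c[u[1]-60:u[1]+60,u[0]-60:u[0]+60],None,fx=4,fy=4)
cv2.imwrite("pics/side4.png",c)
cv2.imwrite("pics/wrist4.png",grab_frame("wrist")["color"][:,:,::-1])
from scipy.optimize import least_squares
D=np.array([[.6245,.2307,.0534,1.667],[.4094,.3815,-.5224,1.3284],[.4983,.451,-.2833,1.2801],[.4985,.3201,-.2935,1.4906]])
s=monitor.state();q=s['joint_pos'];p=s['tool_pos'];D=np.vstack([D,[np.hypot(p[0],p[1]),p[2],q[1],q[1]+q[2]]])
def r(v):
    x0,h,a,b,c=v; rr=np.sqrt(D[:,0]**2-.074**2)
    return np.r_[x0+a*np.sin(D[:,2])+b*np.sin(D[:,3]+c)-rr,h+a*np.cos(D[:,2])+b*np.cos(D[:,3]+c)-D[:,1]]
o=least_squares(r,[0,.1,.45,.45,0]);print(o.x,np.abs(o.fun).max())
```

```text
t 4.72 p [ 0.4572 -0.1959  0.3764] F [ 0.3019 -0.2314  0.0452] w 0.209 q [-0.5545 -0.2962  1.695  -0.      1.7462  0.2204] z [-0.0029  0.0018 -1.    ] y [ 0.7145 -0.6996 -0.0033]
[ 0.0006 -0.0402  0.4242  0.6162  0.1544] 0.0007516632327040917
```

View pics/wrist4.png

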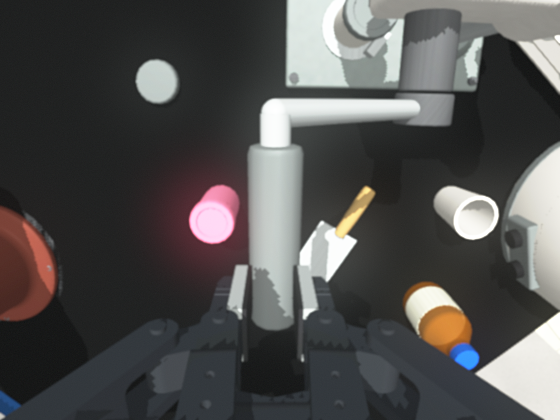

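The fingers are centred over the bar, with the pads at u=237 and 306 and the bar at 275. With an 18 mm gap the bar will nest between the two tips, so it can turn freely and won't creep in a clamp. I'll descend to contact.

Emit:
step_arm([
  {"tx": 0,"ty": 0,"tz": 0.8,"wx": 0,"wy": 0,"wz": 0,"grip": 1.8},
  {"tx": 0,"ty": 0,"tz": 1.6,"wx": 0,"wy": 0,"wz": 0,"grip": 1.8},
  {"tx": 0,"ty": 0,"tz": 2.1,"wx": 0,"wy": 0,"wz": 0,"grip": 1.8},
  {"tx": 0,"ty": 0,"tz": 2.4,"wx": 0,"wy": 0,"wz": 0,"grip": 1.8},
  {"tx": 0,"ty": 0,"tz": 2.6,"wx": 0,"wy": 0,"wz": 0,"grip": 1.8},
  {"tx": 0,"ty": 0,"tz": 2.8,"wx": 0,"wy": 0,"wz": 0,"grip": 1.8},
  {"tx": 0,"ty": 0,"tz": 2.9,"wx": 0,"wy": 0,"wz": 0,"grip": 1.8},
  {"tx": 0,"ty": 0,"tz": 3,"wx": 0,"wy": 0,"wz": 0,"grip": 1.8},
  {"tx": 0,"ty": 0,"tz": 3.1,"wx": 0,"wy": 0,"wz": 0,"grip": 1.8},
  {"tx": 0,"ty": 0,"tz": 3.1,"wx": 0,"wy": 0,"wz": 0,"grip": 1.8},
])

```text
time: 5.65
tool_pos: [0.4578, -0.1962, 0.35]
tool_rot: [0.001, 0.922, 0.388, 0.001]
contact_force: [-2.0, 0.5, 7.1]
gripper_width: 0.211
```

Run:
```python
from h import *
st()
f=grab_frame("side");c=f["color"][:,:,::-1].copy();u=proj(f,P(-100,-160,340))[0].astype(int); c=cv2.resize(c[u[1]-60:u[1]+60,u[0]-60:u[0]+60],None,fx=5,fy=5)
cv2.imwrite("pics/side5.png",c)
```

```text
t 5.65 p [ 0.4578 -0.1962  0.35  ] F [-2.0052  0.5213  7.1127] w 0.211 q [-0.5543 -0.2981  1.7393 -0.0001  1.6982  0.2204] z [ 0.0018 -0.0012 -1.    ] y [ 0.7146 -0.6995  0.0021]
```

View pics/side5.png

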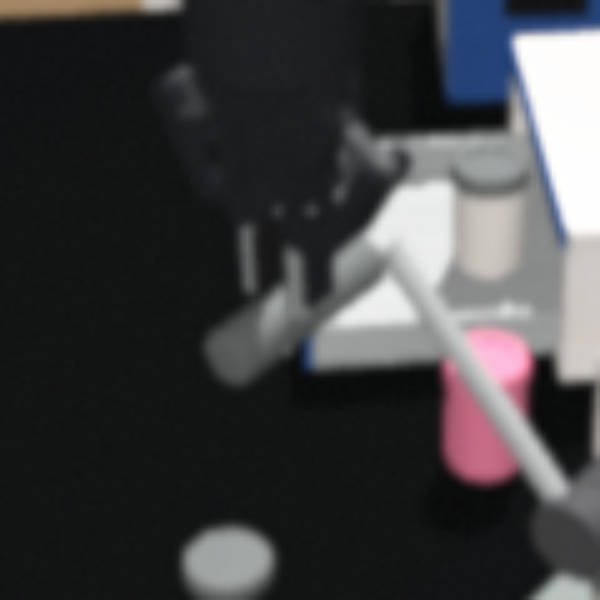

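Emit:
step_arm([
  {"tx": 0,"ty": -0.7,"tz": 0.74,"wx": 0,"wy": 0,"wz": 0,"grip": 1.8},
  {"tx": 0,"ty": -1.35,"tz": 1.53,"wx": 0,"wy": 0,"wz": 0,"grip": 1.8},
  {"tx": 0,"ty": -1.95,"tz": 2.35,"wx": 0,"wy": 0,"wz": 0,"grip": 1.8},
  {"tx": 0,"ty": -2.5,"tz": 3.2,"wx": 0,"wy": 0,"wz": 0,"grip": 1.8},
  {"tx": 0,"ty": -3,"tz": 4.1,"wx": 0,"wy": 0,"wz": 0,"grip": 1.8},
  {"tx": 0,"ty": -3.45,"tz": 5,"wx": 0,"wy": 0,"wz": 0,"grip": 1.8},
  {"tx": 0,"ty": -3.85,"tz": 5.95,"wx": 0,"wy": 0,"wz": 0,"grip": 1.8},
  {"tx": 0,"ty": -4.2,"tz": 6.9,"wx": 0,"wy": 0,"wz": 0,"grip": 1.8},
  {"tx": 0,"ty": -4.45,"tz": 7.9,"wx": 0,"wy": 0,"wz": 0,"grip": 1.8},
  {"tx": 0,"ty": -4.7,"tz": 8.9,"wx": 0,"wy": 0,"wz": 0,"grip": 1.8},
])

```text
time: 6.53
tool_pos: [0.4246, -0.1632, 0.2607]
tool_rot: [0.001, 0.922, 0.388, 0.001]
contact_force: [-1.6, 1.4, 6.2]
gripper_width: 0.21
```

Run:
```python
from h import *
st()
s=monitor.state(); print("tcp in press",PR.inv().apply(s['tool_pos']-O)*1000)
f=grab_frame("side");c=f["color"][:,:,::-1].copy();u=proj(f,P(-100,-160,280))[0].astype(int); c=cv2.resize(c[u[1]-60:u[1]+60,u[0]-60:u[0]+60],None,fx=5,fy=5)
cv2.imwrite("pics/side6.png",c)
cv2.imwrite("pics/wrist6.png",grab_frame("wrist")["color"][:,:,::-1])
```

```text
t 6.53 p [ 0.4246 -0.1632  0.2607] F [-1.6361  1.3875  6.2236] w 0.21 q [-0.5311 -0.3909  1.9557  0.0006  1.5741  0.2435] z [ 0.0027 -0.0009 -1.    ] y [ 0.7147 -0.6994  0.0025]
tcp in press [-146.5785 -167.3977  260.7184]
```

View pics/side6.png

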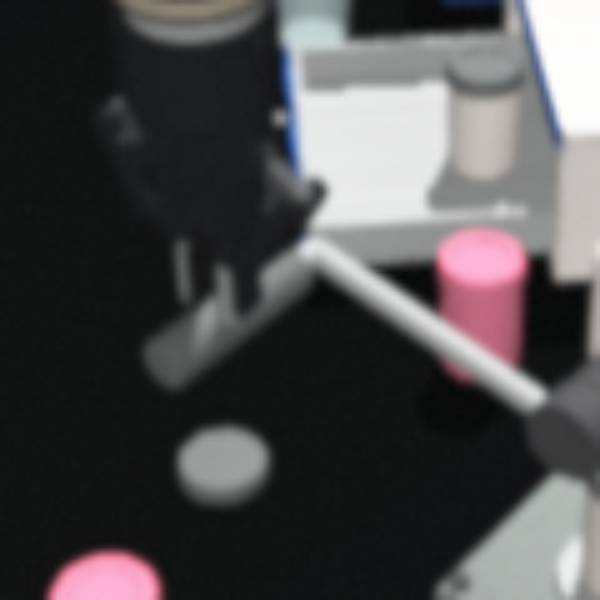

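View pics/wrist6.png

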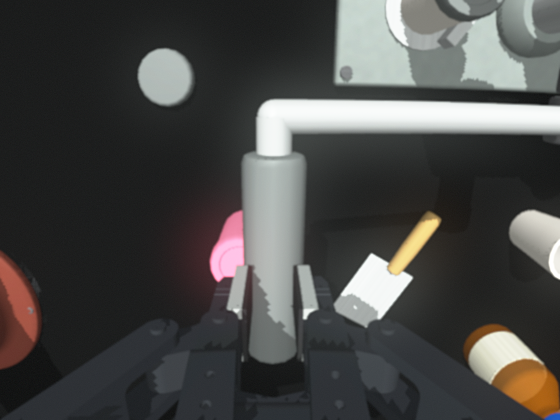

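Emit:
step_arm([
  {"tx": 0,"ty": -0.15,"tz": 1,"wx": 0,"wy": 0,"wz": 0,"grip": 1.8},
  {"tx": 0,"ty": -0.25,"tz": 2,"wx": 0,"wy": 0,"wz": 0,"grip": 1.8},
  {"tx": 0,"ty": -0.3,"tz": 3.05,"wx": 0,"wy": 0,"wz": 0,"grip": 1.8},
  {"tx": 0,"ty": -0.25,"tz": 4.05,"wx": 0,"wy": 0,"wz": 0,"grip": 1.8},
  {"tx": 0,"ty": -0.2,"tz": 5.05,"wx": 0,"wy": 0,"wz": 0,"grip": 1.8},
  {"tx": 0,"ty": -0.05,"tz": 6.1,"wx": 0,"wy": 0,"wz": 0,"grip": 1.8},
  {"tx": 0,"ty": 0.2,"tz": 7.1,"wx": 0,"wy": 0,"wz": 0,"grip": 1.8},
  {"tx": 0,"ty": 0.45,"tz": 8.05,"wx": 0,"wy": 0,"wz": 0,"grip": 1.8},
  {"tx": 0,"ty": 0.75,"tz": 8.95,"wx": 0,"wy": 0,"wz": 0,"grip": 1.8},
  {"tx": 0,"ty": 0.85,"tz": 9.3,"wx": 0,"wy": 0,"wz": 0,"grip": 1.8},
])

```text
time: 7.47
tool_pos: [0.4311, -0.1695, 0.1677]
tool_rot: [0.0, 0.922, 0.388, 0.001]
contact_force: [-3.5, 2.8, 12.9]
gripper_width: 0.21
```

Run:
```python
from h import *
st()
s=monitor.state(); print("tcp in press",PR.inv().apply(s['tool_pos']-O)*1000)
f=grab_frame("side");c=f["color"][:,:,::-1].copy();u=proj(f,P(-60,-130,180))[0].astype(int); c=cv2.resize(c[u[1]-70:u[1]+70,u[0]-70:u[0]+70],None,fx=4,fy=4)
cv2.imwrite("pics/side7.png",c)
```

```text
t 7.47 p [ 0.4311 -0.1695  0.1677] F [-3.5236  2.8223 12.8988] w 0.21 q [-0.5359 -0.3049  2.0457  0.0006  1.3996  0.2389] z [ 0.0013 -0.0001 -1.    ] y [ 0.7145 -0.6996  0.001 ]
tcp in press [-137.4835 -167.3988  167.7046]
```

View pics/side7.png

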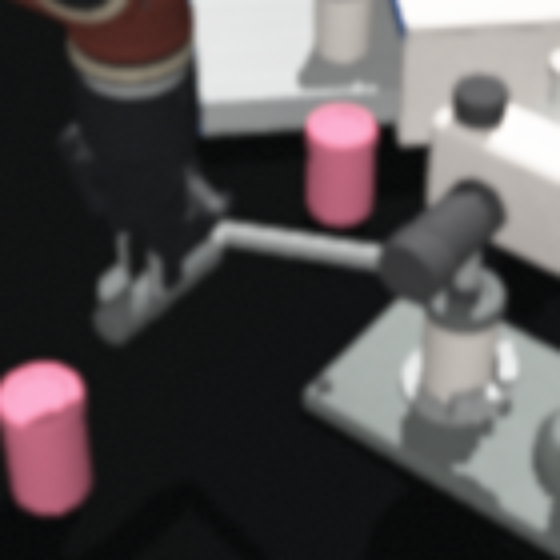

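Emit:
step_arm([
  {"tx": 0,"ty": 0.05,"tz": 0.15,"wx": 0,"wy": 0,"wz": 0,"grip": 1.8},
  {"tx": 0,"ty": 0.1,"tz": 0.3,"wx": 0,"wy": 0,"wz": 0,"grip": 1.8},
  {"tx": 0,"ty": 0.15,"tz": 0.4,"wx": 0,"wy": 0,"wz": 0,"grip": 1.8},
  {"tx": 0,"ty": 0.2,"tz": 0.5,"wx": 0,"wy": 0,"wz": 0,"grip": 1.8},
  {"tx": 0,"ty": 0.25,"tz": 0.6,"wx": 0,"wy": 0,"wz": 0,"grip": 1.8},
  {"tx": 0,"ty": 0.3,"tz": 0.7,"wx": 0,"wy": 0,"wz": 0,"grip": 1.8},
  {"tx": 0,"ty": 0.3,"tz": 0.75,"wx": 0,"wy": 0,"wz": 0,"grip": 1.8},
  {"tx": 0,"ty": 0.3,"tz": 0.8,"wx": 0,"wy": 0,"wz": 0,"grip": 1.8},
  {"tx": 0,"ty": 0.3,"tz": 0.8,"wx": 0,"wy": 0,"wz": 0,"grip": 1.8},
  {"tx": 0,"ty": 0.3,"tz": 0.8,"wx": 0,"wy": 0,"wz": 0,"grip": 1.8},
])

```text
time: 8.35
tool_pos: [0.4332, -0.1715, 0.1612]
tool_rot: [0.0, 0.922, 0.388, 0.001]
contact_force: [-4.9, 4.5, 13.0]
gripper_width: 0.211
```

Run:
```python
from h import *
st()
s=monitor.state(); print("tcp in press",PR.inv().apply(s['tool_pos']-O)*1000)
f=grab_frame("side");c=f["color"][:,:,::-1].copy();u=proj(f,P(-60,-130,180))[0].astype(int); c=cv2.resize(c[u[1]-70:u[1]+70,u[0]-70:u[0]+70],None,fx=4,fy=4)
cv2.imwrite("pics/side8.png",c)
```

```text
t 8.35 p [ 0.4332 -0.1715  0.1612] F [-4.9446  4.4948 13.0104] w 0.211 q [-0.5373 -0.2913  2.0462  0.0005  1.3854  0.2374] z [ 0.0013 -0.0002 -1.    ] y [ 0.7146 -0.6995  0.001 ]
tcp in press [-134.5973 -167.362   161.1681]
```

View pics/side8.png

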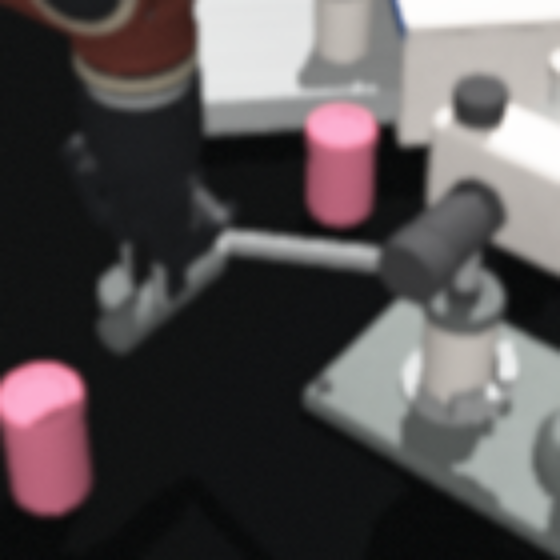

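Emit:
step_arm([
  {"tx": 0,"ty": 0.05,"tz": 0.1,"wx": 0,"wy": 0,"wz": 0,"grip": 1.8},
  {"tx": 0,"ty": 0.1,"tz": 0.2,"wx": 0,"wy": 0,"wz": 0,"grip": 1.8},
  {"tx": 0,"ty": 0.1,"tz": 0.3,"wx": 0,"wy": 0,"wz": 0,"grip": 1.8},
  {"tx": 0,"ty": 0.1,"tz": 0.35,"wx": 0,"wy": 0,"wz": 0,"grip": 1.8},
  {"tx": 0,"ty": 0.1,"tz": 0.4,"wx": 0,"wy": 0,"wz": 0,"grip": 1.8},
  {"tx": 0,"ty": 0.1,"tz": 0.4,"wx": 0,"wy": 0,"wz": 0,"grip": 1.8},
  {"tx": 0,"ty": 0.1,"tz": 0.4,"wx": 0,"wy": 0,"wz": 0,"grip": 1.8},
  {"tx": 0,"ty": 0.1,"tz": 0.4,"wx": 0,"wy": 0,"wz": 0,"grip": 1.8},
  {"tx": 0,"ty": 0.1,"tz": 0.4,"wx": 0,"wy": 0,"wz": 0,"grip": 1.8},
  {"tx": 0,"ty": 0.1,"tz": 0.4,"wx": 0,"wy": 0,"wz": 0,"grip": 1.8},
])

```text
time: 9.23
tool_pos: [0.4337, -0.1719, 0.1601]
tool_rot: [-0.0, 0.922, 0.388, 0.0]
contact_force: [-13.0, 8.8, 29.0]
gripper_width: 0.212
```

Run:
```python
from h import *
st()
s=monitor.state(); print("tcp in press",PR.inv().apply(s['tool_pos']-O)*1000)
```

```text
t 9.23 p [ 0.4337 -0.1719  0.1601] F [-13.0346   8.78    28.9686] w 0.212 q [-0.5375 -0.2872  2.0448  0.0006  1.3845  0.2368] z [-0.0002  0.0008 -1.    ] y [ 0.7148 -0.6993 -0.0007]
tcp in press [-133.9441 -167.2934  160.1195]
```

The force rose to 29 N with z stopped, so this is the bottom stop: θ≈1.2, pad down 36 mm, lid seated. Now I'll ease back up at about 0.6 rad/s.

Emit:
step_arm([
  {"tx": 0,"ty": -0.1,"tz": -0.3,"wx": 0,"wy": 0,"wz": 0,"grip": 1.8},
  {"tx": 0,"ty": -0.4,"tz": -1.0,"wx": 0,"wy": 0,"wz": 0,"grip": 1.8},
  {"tx": 0,"ty": -0.7,"tz": -1.8,"wx": 0,"wy": 0,"wz": 0,"grip": 1.8},
  {"tx": 0,"ty": -0.95,"tz": -2.6,"wx": 0,"wy": 0,"wz": 0,"grip": 1.8},
  {"tx": 0,"ty": -1.15,"tz": -3.4,"wx": 0,"wy": 0,"wz": 0,"grip": 1.8},
  {"tx": 0,"ty": -1.3,"tz": -4.25,"wx": 0,"wy": 0,"wz": 0,"grip": 1.8},
  {"tx": 0,"ty": -1.4,"tz": -5.1,"wx": 0,"wy": 0,"wz": 0,"grip": 1.8},
  {"tx": 0,"ty": -1.5,"tz": -5.95,"wx": 0,"wy": 0,"wz": 0,"grip": 1.8},
  {"tx": 0,"ty": -1.5,"tz": -6.8,"wx": 0,"wy": 0,"wz": 0,"grip": 1.8},
  {"tx": 0,"ty": -1.5,"tz": -7.6,"wx": 0,"wy": 0,"wz": 0,"grip": 1.8},
])

```text
time: 10.07
tool_pos: [0.4231, -0.162, 0.2322]
tool_rot: [0.001, 0.922, 0.388, 0.001]
contact_force: [-0.4, 0.3, 4.6]
gripper_width: 0.209
```

Run:
```python
from h import *
st()
s=monitor.state(); t=PR.inv().apply(s['tool_pos']-O)*1000;print("tcp in press",t)
th=np.pi/4-np.arcsin((t[2]-10-220)/170);print("theta",th)
f=lambda th:np.array([-17*np.cos(np.pi/4-th),-17*np.sin(np.pi/4-th)])
for k in np.arange(th,-.06,-.05): print(round(k,2),(f(k)-f(th)).round(2))
print("home x expected tcp -98ish:", (f(0)-f(th)).round(2), t[0]+10*(f(0)-f(th))[0])
```

```text
t 10.07 p [ 0.4231 -0.162   0.2322] F [-0.3552  0.26    4.566 ] w 0.209 q [-0.5301 -0.3822  1.9962  0.0001  1.5247  0.2447] z [ 0.0025 -0.0014 -1.    ] y [ 0.7145 -0.6996  0.0028]
tcp in press [-148.4579 -167.5958  232.1693]
theta 0.7726373828879394
0.77 [0. 0.]
0.72 [ 0.03 -0.85]
0.67 [ 0.11 -1.7 ]
0.62 [ 0.22 -2.54]
0.57 [ 0.38 -3.37]
0.52 [ 0.58 -4.2 ]
0.47 [ 0.82 -5.01]
0.42 [ 1.1  -5.82]
0.37 [ 1.43 -6.6 ]
0.32 [ 1.79 -7.37]
0.27 [ 2.18 -8.12]
0.22 [ 2.62 -8.85]
0.17 [ 3.09 -9.56]
0.12 [  3.6  -10.24]
0.07 [  4.14 -10.9 ]
0.02 [  4.71 -11.53]
-0.03 [  5.31 -12.13]
home x expected tcp -98ish: [  4.98 -11.8 ] -98.67986385850902
```

Emit:
step_arm([
  {"tx": 0,"ty": 0.05,"tz": -0.8,"wx": 0,"wy": 0,"wz": 0,"grip": 1.8},
  {"tx": 0,"ty": 0.1,"tz": -1.6,"wx": 0,"wy": 0,"wz": 0,"grip": 1.8},
  {"tx": 0,"ty": 0.2,"tz": -2.4,"wx": 0,"wy": 0,"wz": 0,"grip": 1.8},
  {"tx": 0,"ty": 0.35,"tz": -3.2,"wx": 0,"wy": 0,"wz": 0,"grip": 1.8},
  {"tx": 0,"ty": 0.55,"tz": -4.0,"wx": 0,"wy": 0,"wz": 0,"grip": 1.8},
  {"tx": 0,"ty": 0.75,"tz": -4.8,"wx": 0,"wy": 0,"wz": 0,"grip": 1.8},
  {"tx": 0,"ty": 1.05,"tz": -5.6,"wx": 0,"wy": 0,"wz": 0,"grip": 1.8},
  {"tx": 0,"ty": 1.35,"tz": -6.4,"wx": 0,"wy": 0,"wz": 0,"grip": 1.8},
  {"tx": 0,"ty": 1.7,"tz": -7.2,"wx": 0,"wy": 0,"wz": 0,"grip": 1.8},
  {"tx": 0,"ty": 2.1,"tz": -7.9,"wx": 0,"wy": 0,"wz": 0,"grip": 1.8},
])

```text
time: 10.9
tool_pos: [0.4376, -0.1765, 0.3096]
tool_rot: [0.0, 0.922, 0.388, -0.0]
contact_force: [-1.1, 0.4, 4.3]
gripper_width: 0.205
```

Run:
```python
from h import *
st()
s=monitor.state(); t=PR.inv().apply(s['tool_pos']-O)*1000;print("tcp in press",t)
th=np.pi/4-np.arcsin((t[2]-10-220)/170);print("theta",th)
f=lambda th:np.array([-17*np.cos(np.pi/4-th),-17*np.sin(np.pi/4-th)])
for k in np.arange(th,-.06,-.05): print(round(k,2),(f(k)-f(th)).round(2))
```

```text
t 10.9 p [ 0.4376 -0.1765  0.3096] F [-1.1436  0.4068  4.3472] w 0.205 q [-0.5412 -0.3582  1.8516 -0.0001  1.6482  0.2337] z [-0.     -0.0001 -1.    ] y [ 0.7145 -0.6996  0.    ]
tcp in press [-127.9677 -167.8307  309.5847]
theta 0.29820730402448475
0.3 [0. 0.]
0.25 [ 0.42 -0.74]
0.2 [ 0.87 -1.46]
0.15 [ 1.36 -2.16]
0.1 [ 1.88 -2.83]
0.05 [ 2.44 -3.47]
-0.0 [ 3.02 -4.08]
-0.05 [ 3.64 -4.67]
```

Emit:
step_arm([
  {"tx": 0,"ty": 0.4,"tz": -0.7,"wx": 0,"wy": 0,"wz": 0,"grip": 1.8},
  {"tx": 0,"ty": 0.8,"tz": -1.35,"wx": 0,"wy": 0,"wz": 0,"grip": 1.8},
  {"tx": 0,"ty": 1.25,"tz": -2,"wx": 0,"wy": 0,"wz": 0,"grip": 1.8},
  {"tx": 0,"ty": 1.7,"tz": -2.6,"wx": 0,"wy": 0,"wz": 0,"grip": 1.8},
  {"tx": 0,"ty": 2.15,"tz": -3.1,"wx": 0,"wy": 0,"wz": 0,"grip": 1.8},
  {"tx": 0,"ty": 2.55,"tz": -3.55,"wx": 0,"wy": 0,"wz": 0,"grip": 1.8},
  {"tx": 0,"ty": 2.85,"tz": -3.95,"wx": 0,"wy": 0,"wz": 0,"grip": 1.8},
  {"tx": 0,"ty": 3.05,"tz": -4.2,"wx": 0,"wy": 0,"wz": 0,"grip": 1.8},
  {"tx": 0,"ty": 3.1,"tz": -4.4,"wx": 0,"wy": 0,"wz": 0,"grip": 1.8},
  {"tx": 0,"ty": 3.1,"tz": -4.6,"wx": 0,"wy": 0,"wz": 0,"grip": 1.8},
])

```text
time: 11.73
tool_pos: [0.4593, -0.1976, 0.3538]
tool_rot: [-0.001, 0.922, 0.388, -0.001]
contact_force: [0.5, 0.4, 0.9]
gripper_width: 0.211
```

Run:
```python
from h import *
st()
import pickle
F={n:grab_frame(n) for n in["side","top"]};pickle.dump(F,open('F1.pkl','wb'))
f=F["side"];c=f["color"][:,:,::-1].copy();c=cv2.resize(c[170:320,220:410],None,fx=4,fy=4)
cv2.imwrite("pics/side9.png",c)
```

```text
t 11.73 p [ 0.4593 -0.1976  0.3538] F [0.4907 0.4152 0.8607] w 0.211 q [-0.5555 -0.2906  1.7271  0.0003  1.7073  0.2193] z [-0.0018  0.0014 -1.    ] y [ 0.7146 -0.6996 -0.0023]
```

View pics/side9.png

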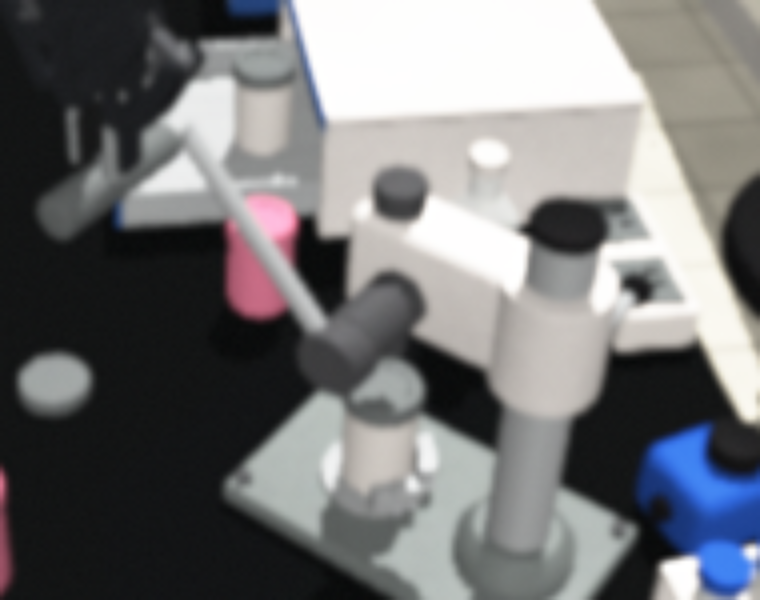

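The lever is back home: the grip's free end is at crop (58,218) as at the start, and the tool force is about 0. Next I'll locate the jar and plan the leaned grasp.

Run:
```python
from h import *
import pickle
F=pickle.load(open('F1.pkl','rb'));S,T=F["side"],F["top"]
s=monitor.state();Rt=qR(s['tool_rot']);p=s['tool_pos']
w=grab_frame("wrist");M,t=cam(w);cp=-M.T@t
print("cam in tool(mm)",Rt.inv().apply(cp-p)*1000,"view dir in tool",Rt.inv().apply(M[2]))
c=S["color"][225:305,270:360,::-1].copy();c=cv2.resize(c,None,fx=8,fy=8,interpolation=cv2.INTER_CUBIC)
for z in(22,66,110):
    for (dx,dy) in((0,0),):
        u=(proj(S,P(dx,dy,z))[0]-[270,225]+.5)*8-.5
        cv2.circle(c,tuple(int(v) for v in u),4,(0,255,0),1)
cv2.imwrite("pics/jar_s.png",c)
c=T["color"][165:225,280:340,::-1].copy();c=cv2.resize(c,None,fx=9,fy=9,interpolation=cv2.INTER_CUBIC)
for z in(22,110):
    u=(proj(T,P(0,0,z))[0]-[280,165]+.5)*9-.5
    cv2.circle(c,tuple(int(v) for v in u),4,(0,255,0),1)
cv2.imwrite("pics/jar_t.png",c)
```

```text
cam in tool(mm) [  80.029     0.157  -144.1094] view dir in tool [-0.3104  0.0005  0.9506]
```

View pics/jar_s.png

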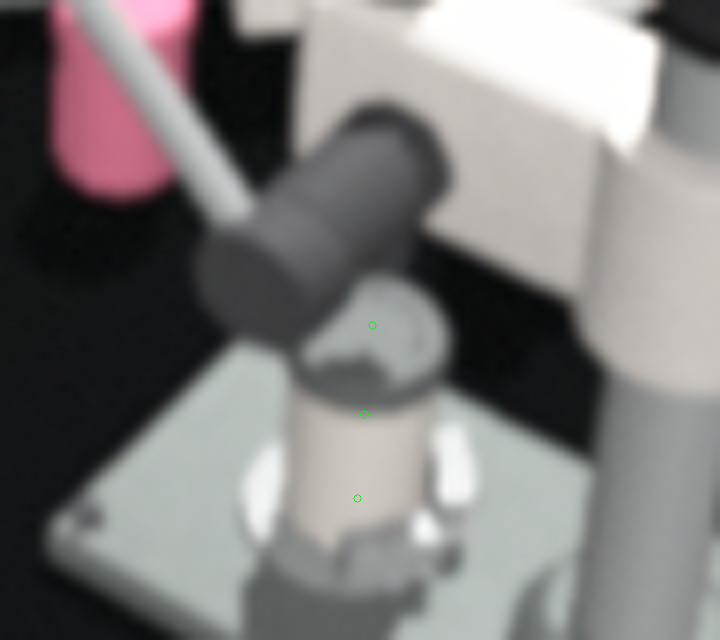

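View pics/jar_t.png

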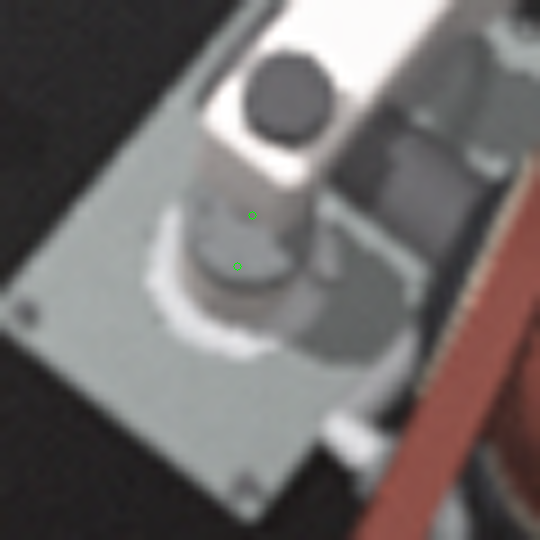

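```bash
cat >> h.py <<'E'
def Rlean(deg,yaw=YAW):
    u=np.array([np.cos(yaw),np.sin(yaw),0]);v=np.array([-u[1],u[0],0]);a=np.radians(deg)
    return tool(v,np.sin(a)*u-np.cos(a)*np.array([0,0,1]))
def way(targets,p0=None,R0=None):
    for p,Rt in targets: rel(p,Rt,p0,R0)
E
python3 - <<'E'
from h import *
from scipy.spatial.transform import Slerp
s=monitor.state();R0=qR(s['tool_rot'])
Rf=Rlean(45); print(Rf.as_matrix())
sl=Slerp([0,1],R.concatenate([R0,Rf]))
rel(P(-98,-168,420),R0); rel(P(-200,-60,400),sl(.6)); rel(P(-96,0,161),Rf)
E
```

```text
[[-0.5043  0.7009  0.5043]
 [ 0.4956  0.7133 -0.4956]
 [-0.7071  0.     -0.7071]]
t [-0.03 -0.03 -6.63] w [0. 0. 0.] rows 1.5899203215369713 0.0
t [ 10.79 -10.2   -4.61] w [-21.14 -21.16 -50.87] rows 3.7286200049561717 8.241867651268226
t [16.77  0.26 19.26] w [-35.23 -35.27 -84.78] rows 6.126040044777576 13.736446085447042
```

Emit:
step_arm([
  {"tx": 0,"ty": 0,"tz": -3,"wx": 0,"wy": 0,"wz": 0,"grip": 1.8},
  {"tx": 0,"ty": 0,"tz": -6.5,"wx": -2,"wy": -2,"wz": -5,"grip": 3},
  {"tx": 1.5,"ty": -1.5,"tz": -7,"wx": -4.5,"wy": -4.5,"wz": -11,"grip": 5},
  {"tx": 3,"ty": -3,"tz": -7,"wx": -7,"wy": -7,"wz": -17,"grip": 7},
  {"tx": 4.5,"ty": -4.5,"tz": -6.5,"wx": -9.5,"wy": -9.5,"wz": -23,"grip": 8.5},
  {"tx": 6,"ty": -6,"tz": -6,"wx": -12,"wy": -12,"wz": -29,"grip": 8.5},
  {"tx": 7.5,"ty": -7.5,"tz": -5.5,"wx": -14.5,"wy": -14.5,"wz": -35,"grip": 8.5},
  {"tx": 9,"ty": -9,"tz": -5,"wx": -17,"wy": -17,"wz": -41,"grip": 8.5},
  {"tx": 10,"ty": -10,"tz": -4.6,"wx": -19,"wy": -19,"wz": -46,"grip": 8.5},
  {"tx": 10.8,"ty": -10.2,"tz": -4.6,"wx": -21,"wy": -21,"wz": -51,"grip": 8.5},
])

```text
time: 12.72
tool_pos: [0.4613, -0.0473, 0.3987]
tool_rot: [0.229, 0.634, 0.732, -0.094]
contact_force: [0.4, -0.0, -0.5]
gripper_width: 0.996
```

Run:
```python
from h import *
st(); rel(P(-200,-60,400),Rlean(45)); rel(P(-96,0,161),Rlean(45))
```

```text
t 12.72 p [ 0.4613 -0.0473  0.3987] F [ 0.3937 -0.0165 -0.4774] w 0.996 q [-0.004  -0.53    1.8836 -0.4427  1.5471 -0.1903] z [ 0.2161 -0.4291 -0.877 ] y [0.9723 0.1771 0.1529]
t [-0.22  0.03 -0.03] w [-13.91 -14.27 -33.44] rows 0.05370060941217234 5.43736110187374
t [ 6.96  7.15 24.74] w [-13.91 -14.27 -33.44] rows 6.396532896811795 5.43736110187374
```

Emit:
step_arm([
  {"tx": 0.5,"ty": 0.5,"tz": 2,"wx": -2,"wy": -2,"wz": -5,"grip": 8.5},
  {"tx": 1.3,"ty": 1.3,"tz": 4.5,"wx": -4,"wy": -4,"wz": -10,"grip": 8.5},
  {"tx": 2,"ty": 2,"tz": 7,"wx": -6.5,"wy": -6.5,"wz": -15.5,"grip": 8.5},
  {"tx": 2.8,"ty": 2.8,"tz": 10,"wx": -9,"wy": -9,"wz": -21,"grip": 8.5},
  {"tx": 3.6,"ty": 3.6,"tz": 13,"wx": -11,"wy": -11,"wz": -26.5,"grip": 8.5},
  {"tx": 4.5,"ty": 4.5,"tz": 16,"wx": -13,"wy": -13,"wz": -31,"grip": 8.5},
  {"tx": 5.3,"ty": 5.3,"tz": 19,"wx": -13.9,"wy": -14.3,"wz": -33.4,"grip": 8.5},
  {"tx": 6.2,"ty": 6.2,"tz": 22,"wx": -13.9,"wy": -14.3,"wz": -33.4,"grip": 8.5},
  {"tx": 7,"ty": 7.1,"tz": 24.7,"wx": -13.9,"wy": -14.3,"wz": -33.4,"grip": 8.5},
  {"tx": 7,"ty": 7.1,"tz": 24.7,"wx": -13.9,"wy": -14.3,"wz": -33.4,"grip": 8.5},
])

```text
time: 13.55
tool_pos: [0.5753, -0.0814, 0.1539]
tool_rot: [0.348, 0.353, 0.856, -0.147]
contact_force: [-0.9, 1.5, -1.0]
gripper_width: 0.997
```

Run:
```python
from h import *
st(); rel(P(-96,0,161),Rlean(45)); rel(P(10.2,0,54.8),Rlean(45))
w=grab_frame("wrist");c=w["color"][:,:,::-1].copy()
for z in (22,66,110):
    u=proj(w,P(0,0,z))[0]; cv2.circle(c,tuple(int(round(v)) for v in u),3,(0,255,0),1)
cv2.imwrite("pics/wrist10.png",c)
cv2.imwrite("pics/side10.png",cv2.resize(grab_frame("side")["color"][120:340,180:440,::-1],None,fx=2.5,fy=2.5))
```

```text
t 13.55 p [ 0.5753 -0.0814  0.1539] F [-0.8901  1.474  -0.9946] w 0.997 q [-0.0376 -0.2504  2.1686 -0.7668  0.7625 -0.38  ] z [ 0.4922 -0.4981 -0.7139] y [ 0.7072  0.707  -0.0057]
t [-0.53  0.35 -0.48] w [-0.59 -0.56 -0.13] rows 0.1902132891596772 0.1148668127399576
t [-0.67  0.5  14.54] w [-0.59 -0.56 -0.13] rows 3.492043668199192 0.1148668127399576
```

View pics/wrist10.png

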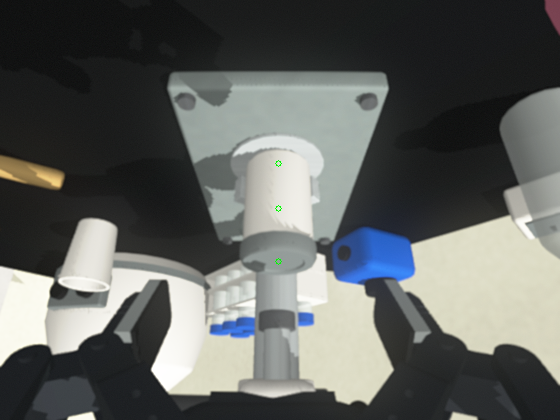

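View pics/side10.png

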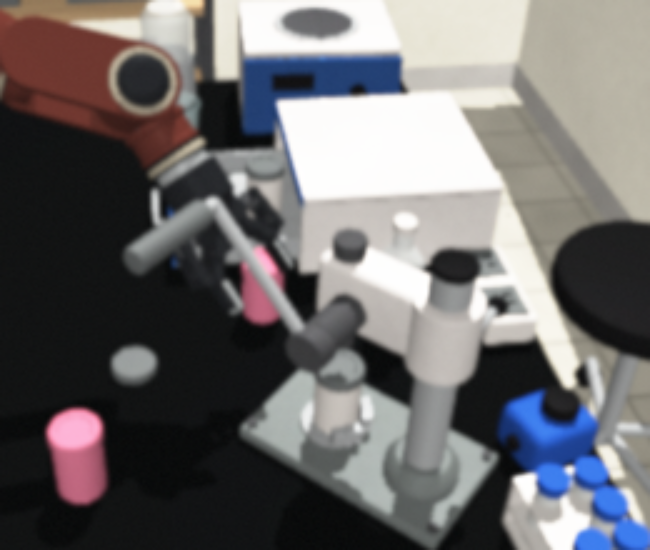

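Only one candidate fits: the white jar with a grey lid on the anvil, at wrist (278,208). The pink jars at side (285,234) and (211,302) are the look-alikes, and the stored jar stands in the tray. The jar lies on the predicted axis (u=278), so I'll approach.

Emit:
step_arm([
  {"tx": -0.2,"ty": 0.2,"tz": 1,"wx": -0.6,"wy": -0.6,"wz": -0.1,"grip": 8.5},
  {"tx": -0.4,"ty": 0.3,"tz": 2.5,"wx": -0.6,"wy": -0.6,"wz": -0.1,"grip": 8.5},
  {"tx": -0.6,"ty": 0.5,"tz": 4,"wx": -0.6,"wy": -0.6,"wz": -0.1,"grip": 8.5},
  {"tx": -0.6,"ty": 0.5,"tz": 5.5,"wx": -0.6,"wy": -0.6,"wz": -0.1,"grip": 8.5},
  {"tx": -0.6,"ty": 0.5,"tz": 6.5,"wx": -0.6,"wy": -0.6,"wz": -0.1,"grip": 8.5},
  {"tx": -0.6,"ty": 0.5,"tz": 7.5,"wx": -0.6,"wy": -0.6,"wz": -0.1,"grip": 8.5},
  {"tx": -0.6,"ty": 0.5,"tz": 8,"wx": -0.6,"wy": -0.6,"wz": -0.1,"grip": 8.5},
  {"tx": -0.6,"ty": 0.5,"tz": 8,"wx": -0.6,"wy": -0.6,"wz": -0.1,"grip": 8.5},
  {"tx": -0.6,"ty": 0.5,"tz": 8,"wx": -0.6,"wy": -0.6,"wz": -0.1,"grip": 8.5},
  {"tx": -0.6,"ty": 0.5,"tz": 8,"wx": -0.6,"wy": -0.6,"wz": -0.1,"grip": 8.5},
])

```text
time: 14.48
tool_pos: [0.6256, -0.1203, 0.1118]
tool_rot: [0.361, 0.35, 0.852, -0.143]
contact_force: [-0.3, -0.4, -0.3]
gripper_width: 0.999
```

Run:
```python
from h import *
st(); rel(P(10.2,0,54.8),Rlean(45))
w=grab_frame("wrist");c=w["color"][:,:,::-1].copy()
for z in (22,66,110):
    u=proj(w,P(0,0,z))[0]; cv2.circle(c,tuple(int(round(v)) for v in u),3,(0,255,0),1)
cv2.imwrite("pics/wrist11.png",c)
cv2.imwrite("pics/side11.png",cv2.resize(grab_frame("side")["color"][160:320,230:430,::-1],None,fx=4,fy=4))
```

```text
t 14.48 p [ 0.6256 -0.1203  0.1118] F [-0.3102 -0.4111 -0.265 ] w 0.999 q [-0.1165 -0.0657  2.0966 -0.8605  0.6076 -0.3077] z [ 0.5161 -0.4962 -0.6982] y [0.6999 0.7141 0.0098]
t [ 1.04 -0.46  7.08] w [ 0.45  0.72 -0.35] rows 1.7202979052918275 0.12781590479815055
```

View pics/wrist11.png

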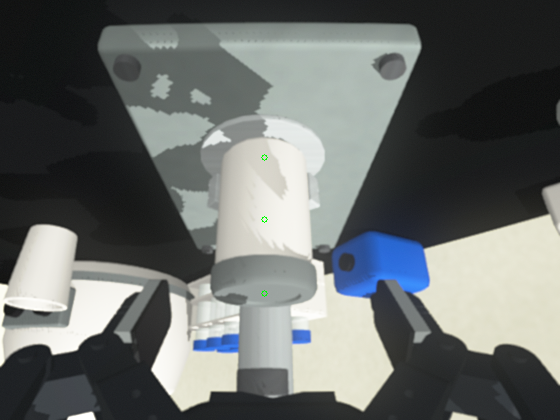

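View pics/side11.png

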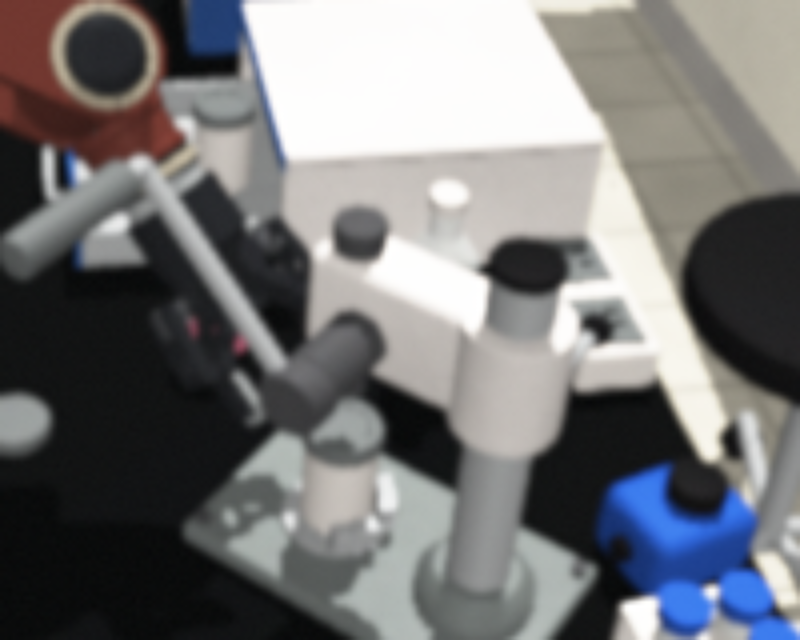

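Run:
```python
from h import *
yw=np.radians(-39); Rg=Rlean(45,yw)
u=np.array([np.cos(yw),np.sin(yw),0])
G=O-.003*u+[0,0,.069]; z=Rg.as_matrix()[:,2]
T=G+.0187*z; print(T)
rel(T-.04*z,Rg); rel(T,Rg)
```

```text
[ 0.6544 -0.1529  0.0558]
t [ 0.91 -0.61  3.02] w [-3.46  0.75 -4.21] rows 0.7706231344307471 0.7684246784294162
t [ 0.97 -0.37  7.01] w [-3.46  0.75 -4.21] rows 1.7002141102783361 0.7684246784294162
```

Emit:
step_arm([
  {"tx": 0.5,"ty": -0.3,"tz": 0.5,"wx": -1.7,"wy": 0.4,"wz": -2.1,"grip": 8.5},
  {"tx": 0.9,"ty": -0.6,"tz": 1.5,"wx": -3.5,"wy": 0.7,"wz": -4.2,"grip": 8.5},
  {"tx": 0.9,"ty": -0.6,"tz": 2.5,"wx": -3.5,"wy": 0.7,"wz": -4.2,"grip": 8.5},
  {"tx": 0.9,"ty": -0.6,"tz": 3.2,"wx": -3.5,"wy": 0.7,"wz": -4.2,"grip": 8.5},
  {"tx": 0.9,"ty": -0.5,"tz": 4,"wx": -3.5,"wy": 0.7,"wz": -4.2,"grip": 8.5},
  {"tx": 0.95,"ty": -0.5,"tz": 4.8,"wx": -3.5,"wy": 0.7,"wz": -4.2,"grip": 8.5},
  {"tx": 0.95,"ty": -0.45,"tz": 5.6,"wx": -3.5,"wy": 0.7,"wz": -4.2,"grip": 8.5},
  {"tx": 0.95,"ty": -0.4,"tz": 6.2,"wx": -3.5,"wy": 0.7,"wz": -4.2,"grip": 8.5},
  {"tx": 0.95,"ty": -0.4,"tz": 6.6,"wx": -3.5,"wy": 0.7,"wz": -4.2,"grip": 8.5},
  {"tx": 0.95,"ty": -0.4,"tz": 6.6,"wx": -3.5,"wy": 0.7,"wz": -4.2,"grip": 8.5},
])

```text
time: 15.42
tool_pos: [0.6521, -0.1517, 0.0572]
tool_rot: [0.36, 0.309, 0.871, -0.128]
contact_force: [0.3, 0.8, -1.0]
gripper_width: 0.998
```

Run:
```python
from h import *
st()
yw=np.radians(-39); Rg=Rlean(45,yw)
u=np.array([np.cos(yw),np.sin(yw),0])
G=O-.003*u+[0,0,.069]; z=Rg.as_matrix()[:,2]
T=G+.0187*z; rel(T,Rg)
w=grab_frame("wrist");c=w["color"][:,:,::-1].copy()
for zz in (22,66,110):
    uu=proj(w,P(0,0,zz))[0]; cv2.circle(c,tuple(int(round(v)) for v in uu),3,(0,255,0),1)
cv2.imwrite("pics/wrist12.png",c)
cv2.imwrite("pics/side12.png",cv2.resize(grab_frame("side")["color"][160:320,230:430,::-1],None,fx=4,fy=4))
```

```text
t 15.42 p [ 0.6521 -0.1517  0.0572] F [ 0.3038  0.7695 -0.9615] w 0.998 q [-0.2039  0.0723  2.0653 -0.8952  0.4291 -0.372 ] z [ 0.5487 -0.445  -0.7078] y [ 0.6296  0.7769 -0.0004]
t [-0.08  0.06  0.29] w [-0.03 -0.06  0.  ] rows 0.07242594146697716 0.008825570219916937
```

View pics/wrist12.png

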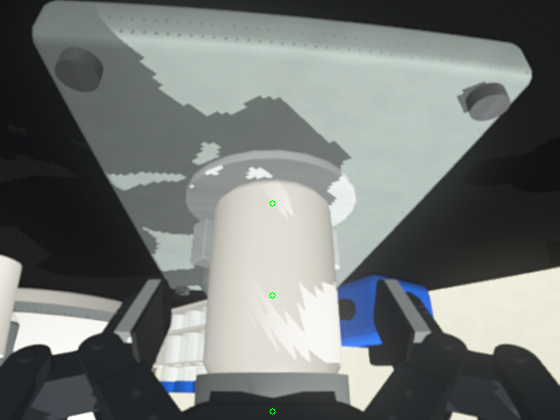

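View pics/side12.png

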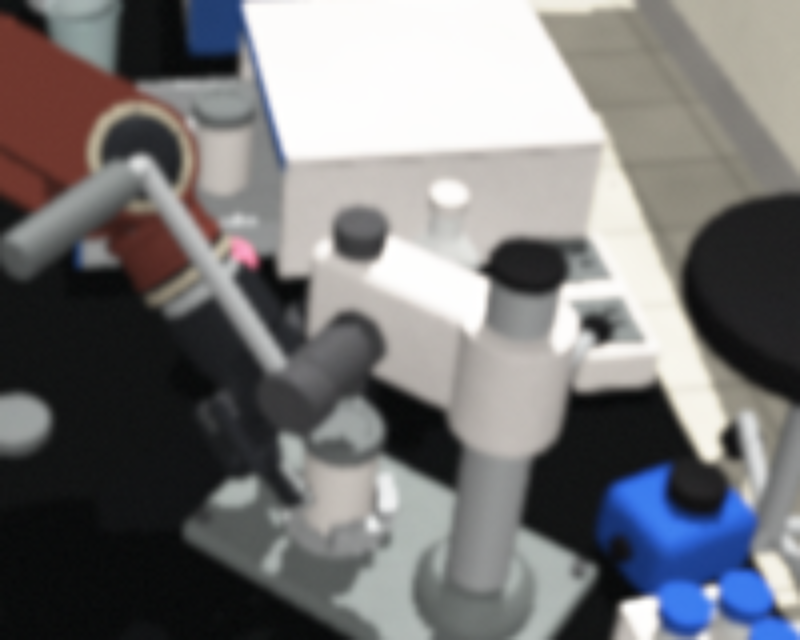

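Jar centred: its body spans u=208–338, with the pads symmetric around 272. Closing with a last 2 mm advance.

Emit:
step_arm([
  {"tx": 0,"ty": 0.05,"tz": 0.2,"wx": 0,"wy": 0,"wz": 0,"grip": 8},
  {"tx": 0,"ty": 0.05,"tz": 0.2,"wx": 0,"wy": 0,"wz": 0,"grip": 7},
  {"tx": 0,"ty": 0.05,"tz": 0.2,"wx": 0,"wy": 0,"wz": 0,"grip": 6.2},
  {"tx": 0,"ty": 0.05,"tz": 0.2,"wx": 0,"wy": 0,"wz": 0,"grip": 5.6},
  {"tx": 0,"ty": 0.05,"tz": 0.2,"wx": 0,"wy": 0,"wz": 0,"grip": 5.2},
  {"tx": 0,"ty": 0.05,"tz": 0.2,"wx": 0,"wy": 0,"wz": 0,"grip": 4.5},
  {"tx": 0,"ty": 0.05,"tz": 0.2,"wx": 0,"wy": 0,"wz": 0,"grip": 4},
  {"tx": 0,"ty": 0.05,"tz": 0.2,"wx": 0,"wy": 0,"wz": 0,"grip": 4},
  {"tx": 0,"ty": 0.05,"tz": 0.2,"wx": 0,"wy": 0,"wz": 0,"grip": 4},
  {"tx": 0,"ty": 0.05,"tz": 0.2,"wx": 0,"wy": 0,"wz": 0,"grip": 4},
])

```text
time: 16.35
tool_pos: [0.6537, -0.152, 0.0573]
tool_rot: [0.361, 0.308, 0.871, -0.128]
contact_force: [-3.0, 1.6, 5.0]
gripper_width: 0.611
```

Run:
```python
from h import *
st()
s=monitor.state();R0=qR(s['tool_rot'])
u=R0.as_matrix()[:,2].copy();u[2]=0;u/=np.linalg.norm(u)
for b,h in((0,.004),(.05,.025),(.15,.075)): rel(s['tool_pos']-u*b+[0,0,h],R0)
cv2.imwrite("pics/wrist13.png",grab_frame("wrist")["color"][:,:,::-1])
```

```text
t 16.35 p [ 0.6537 -0.152   0.0573] F [-3.0139  1.6329  5.0404] w 0.611 q [-0.2039  0.0756  2.0624 -0.8992  0.4274 -0.3679] z [ 0.5503 -0.4451 -0.7065] y [0.6292 0.7773 0.0004]
t [-0.28  0.   -0.28] w [0. 0. 0.] rows 0.09592326139088739 0.0
t [ 1.76 -0.   -5.3 ] w [0. 0. 0.] rows 1.3405683318344064 0.0
t [  5.29  -0.   -15.91] w [0. 0. 0.] rows 4.021704995503218 0.0
```

View pics/wrist13.png

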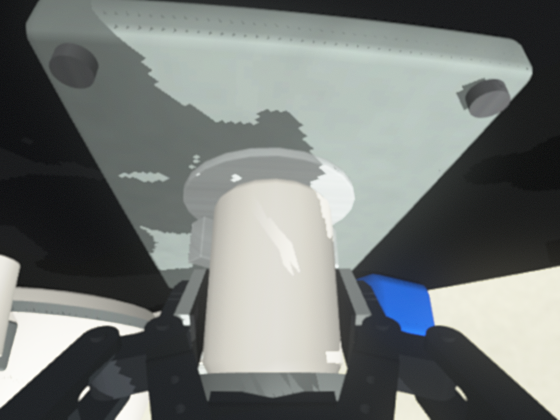

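Width 52 mm, so the body is gripped on both sides. I'll lift 4 mm, then pull out to the front and up at a shallow slope.

Emit:
step_arm([
  {"tx": -0.3,"ty": 0,"tz": -0.3,"wx": 0,"wy": 0,"wz": 0,"grip": 4},
  {"tx": -0.2,"ty": 0,"tz": -0.6,"wx": 0,"wy": 0,"wz": 0,"grip": 4},
  {"tx": 0.1,"ty": 0,"tz": -1.4,"wx": 0,"wy": 0,"wz": 0,"grip": 4},
  {"tx": 0.5,"ty": 0,"tz": -2.5,"wx": 0,"wy": 0,"wz": 0,"grip": 4},
  {"tx": 1,"ty": 0,"tz": -3.8,"wx": 0,"wy": 0,"wz": 0,"grip": 4},
  {"tx": 1.6,"ty": 0,"tz": -5.3,"wx": 0,"wy": 0,"wz": 0,"grip": 4},
  {"tx": 2.3,"ty": 0,"tz": -7.2,"wx": 0,"wy": 0,"wz": 0,"grip": 4},
  {"tx": 3,"ty": 0,"tz": -9.5,"wx": 0,"wy": 0,"wz": 0,"grip": 4},
  {"tx": 3.5,"ty": 0,"tz": -11.5,"wx": 0,"wy": 0,"wz": 0,"grip": 4},
  {"tx": 3.5,"ty": 0,"tz": -12.5,"wx": 0,"wy": 0,"wz": 0,"grip": 4},
])

```text
time: 17.23
tool_pos: [0.5631, -0.0793, 0.1195]
tool_rot: [0.36, 0.308, 0.871, -0.127]
contact_force: [0.4, 0.4, -1.1]
gripper_width: 0.61
```

Run:
```python
from h import *
import pickle
st()
F={n:grab_frame(n) for n in["side","top"]};pickle.dump(F,open('F2.pkl','wb'))
cv2.imwrite("pics/side14.png",cv2.resize(F["side"]["color"][140:320,220:430,::-1],None,fx=3.5,fy=3.5))
cv2.imwrite("pics/top14.png",cv2.resize(F["top"]["color"][110:270,140:360,::-1],None,fx=3.5,fy=3.5))
```

```text
t 17.23 p [ 0.5631 -0.0793  0.1195] F [ 0.356   0.3987 -1.096 ] w 0.61 q [-0.0721 -0.2751  2.2558 -0.7664  0.6205 -0.4486] z [ 0.5487 -0.4439 -0.7084] y [ 0.6288  0.7776 -0.0002]
```

View pics/side14.png

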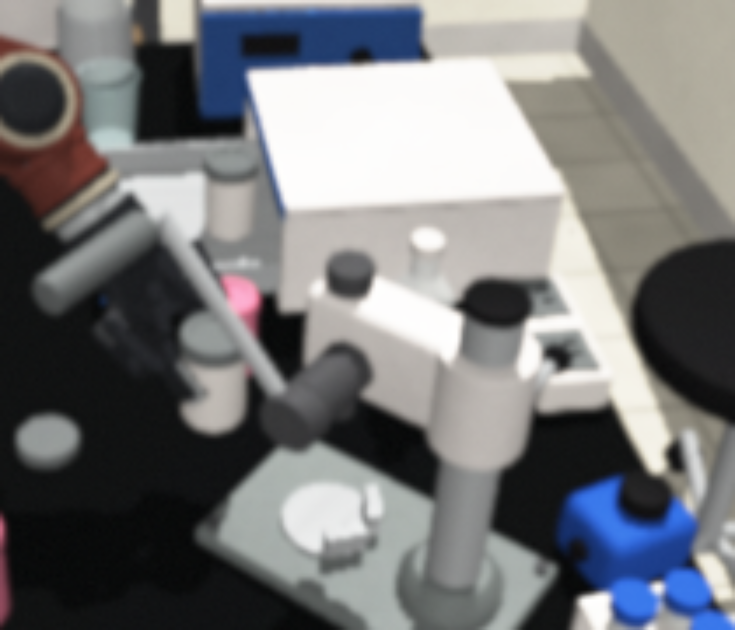

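View pics/top14.png

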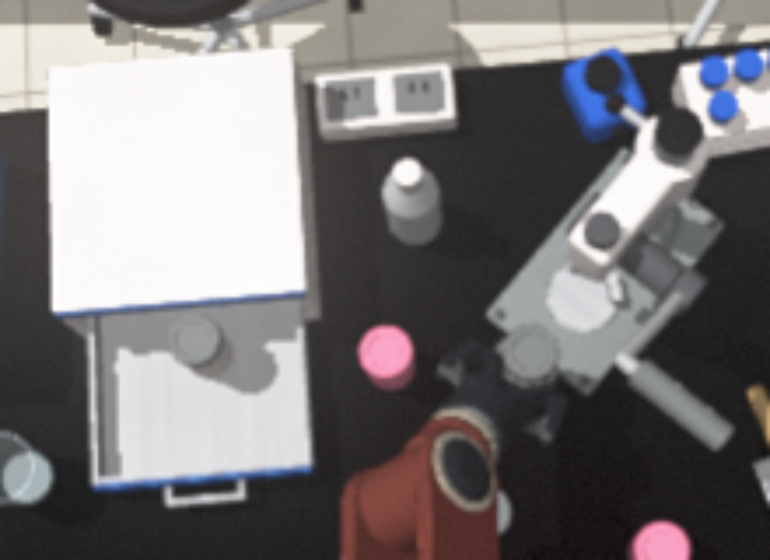

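The jar is held upright and clear of the press, with the lid flush on it. In the top crop the tray spans (92–312, 310–485), with the stored jar at (197,340). Planning the carry.

```bash
cat >> h.py <<'E'
TC=np.array([.6154,.2888,0.]);TR=R.from_euler('z',np.radians(-1))
JT=TC+TR.apply([-.068,.03,0])
Rgr=qR([0.361,0.308,0.871,-0.128])
Rpl=R.from_euler('z',np.radians(34))*Rgr
def placeTCP(bottom):
    h=Rpl.as_matrix()[:,2].copy();h[2]=0;h/=np.linalg.norm(h)
    return np.array([JT[0],JT[1],0])+.009*h+[0,0,bottom+.0353]
E
python3 - <<'E'
from h import *
import pickle
F=pickle.load(open('F2.pkl','rb'));T=F["top"];S=F["side"]
t3=lambda X,Y:(140+(X+.5)/3.5-.5,110+(Y+.5)/3.5-.5)
for n,p,z in[("FL",(92,487),.05),("FR",(312,470),.05),("handle L",(166,503),.035),("handle R",(245,499),.035),("pink",(386,352),.094),("stored",(197,340),.108),("cabFL",(53,313),.13),("cabFR",(303,293),.13)]: print(n,onz(T,t3(*p),z))
# tray in side: check
s3=lambda X,Y:(220+(X+.5)/3.5-.5,140+(Y+.5)/3.5-.5)
print("stored tri",tri(S,s3(232,165),T,t3(197,340)))
st();print(JT); rel(placeTCP(.15),Rpl); s=monitor.state(); m=(s['tool_pos']+placeTCP(.15))/2; m[2]=.186
rel(m,R.from_euler('z',np.radians(17))*Rgr)
E
```

```text
FL [0.4811 0.411  0.05  ]
FR [0.4756 0.1713 0.05  ]
handle L [0.4575 0.335  0.035 ]
handle R [0.4532 0.2485 0.035 ]
pink [0.5887 0.0776 0.094 ]
stored [0.6191 0.2764 0.108 ]
cabFL [0.6585 0.4223 0.13  ]
cabFR [0.6533 0.1575 0.13  ]
stored tri (array([0.6211, 0.2781, 0.0994]), np.float64(0.00016777647015686026))
t 17.33 p [ 0.5648 -0.0797  0.121 ] F [ 0.6871  0.5607 -2.4326] w 0.611 q [-0.0728 -0.274   2.2532 -0.7678  0.6184 -0.4479] z [ 0.5513 -0.4439 -0.7064] y [0.6282 0.778  0.0014]
[0.5479 0.32   0.    ]
t [ 13.61  30.55 -22.68] w [-23.95   0.04 -24.07] rows 9.69004674053094 4.742496483926649
t [  4.48  15.28 -13.66] w [-11.92   0.03 -12.06] rows 5.0307253823957545 2.368222083998449
```

Emit:
step_arm([
  {"tx": -1,"ty": 0,"tz": -1,"wx": 0,"wy": 0,"wz": 0,"grip": 4},
  {"tx": -2,"ty": 0.3,"tz": -2.4,"wx": 0,"wy": 0,"wz": 0,"grip": 4},
  {"tx": -2.9,"ty": 0.9,"tz": -3.9,"wx": -1,"wy": 0,"wz": -1,"grip": 4},
  {"tx": -2.9,"ty": 2.1,"tz": -5.5,"wx": -2,"wy": 0,"wz": -2,"grip": 4},
  {"tx": -2.4,"ty": 3.7,"tz": -6.8,"wx": -3,"wy": 0,"wz": -3,"grip": 4},
  {"tx": -1.3,"ty": 5.5,"tz": -7.9,"wx": -4.5,"wy": 0,"wz": -4.5,"grip": 4},
  {"tx": -0.2,"ty": 7.3,"tz": -8.9,"wx": -6,"wy": 0,"wz": -6,"grip": 4},
  {"tx": 0.9,"ty": 9.2,"tz": -10,"wx": -7.5,"wy": 0,"wz": -7.5,"grip": 4},
  {"tx": 2,"ty": 11,"tz": -11.1,"wx": -9,"wy": 0,"wz": -9,"grip": 4},
  {"tx": 3,"ty": 12.8,"tz": -12.2,"wx": -10,"wy": 0,"wz": -10,"grip": 4},
])

```text
time: 18.17
tool_pos: [0.5617, 0.0869, 0.1838]
tool_rot: [0.373, 0.198, 0.903, -0.083]
contact_force: [-0.3, -0.3, -2.1]
gripper_width: 0.613
```

Run:
```python
from h import *
st(); rel(placeTCP(.15),Rpl)
```

```text
t 18.17 p [0.5617 0.0869 0.1838] F [-0.2919 -0.3305 -2.1206] w 0.613 q [ 0.2397 -0.3592  2.2008 -0.6887  0.7657 -0.5218] z [ 0.6403 -0.2969 -0.7084] y [ 0.4198  0.9076 -0.001 ]
t [ 7.1  20.88 -7.31] w [-14.05  -0.16 -14.04] rows 5.571408398931741 2.7737161823427083
```

Emit:
step_arm([
  {"tx": 0.9,"ty": 2.6,"tz": -0.9,"wx": -1.8,"wy": 0,"wz": -1.8,"grip": 4},
  {"tx": 1.8,"ty": 5.3,"tz": -1.9,"wx": -3.6,"wy": 0,"wz": -3.6,"grip": 4},
  {"tx": 2.7,"ty": 8,"tz": -2.8,"wx": -5.4,"wy": 0,"wz": -5.4,"grip": 4},
  {"tx": 3.6,"ty": 10.7,"tz": -3.7,"wx": -7.2,"wy": 0,"wz": -7.2,"grip": 4},
  {"tx": 4.5,"ty": 13.3,"tz": -4.6,"wx": -9,"wy": 0,"wz": -9,"grip": 4},
  {"tx": 5.4,"ty": 16,"tz": -5.6,"wx": -10.8,"wy": 0,"wz": -10.8,"grip": 4},
  {"tx": 6.2,"ty": 18.3,"tz": -6.4,"wx": -12.4,"wy": 0,"wz": -12.4,"grip": 4},
  {"tx": 6.8,"ty": 20,"tz": -7,"wx": -13.5,"wy": 0,"wz": -13.5,"grip": 4},
  {"tx": 7.1,"ty": 20.9,"tz": -7.3,"wx": -14,"wy": 0,"wz": -14,"grip": 4},
  {"tx": 7.1,"ty": 20.9,"tz": -7.3,"wx": -14,"wy": 0,"wz": -14,"grip": 4},
])

```text
time: 19.0
tool_pos: [0.5578, 0.3198, 0.1858]
tool_rot: [0.382, 0.04, 0.923, -0.017]
contact_force: [-0.7, -0.5, -1.3]
gripper_width: 0.614
```

Run:
```python
from h import *
import pickle
st(); rel(placeTCP(.15),Rpl); rel(placeTCP(.05),Rpl);rel(placeTCP(.023),Rpl)
F={n:grab_frame(n) for n in["side","top"]};pickle.dump(F,open('F3.pkl','wb'))
cv2.imwrite("pics/side15.png",cv2.resize(F["side"]["color"][100:260,180:380,::-1],None,fx=4,fy=3.75))
cv2.imwrite("pics/top15.png",cv2.resize(F["top"]["color"][150:280,130:270,::-1],None,fx=4.5,fy=4.5))
```

```text
t 19.0 p [0.5578 0.3198 0.1858] F [-0.7493 -0.4939 -1.2982] w 0.614 q [ 0.6002 -0.1504  2.0289 -0.7217  0.7458 -0.4711] z [ 0.7036 -0.0617 -0.7079] y [ 0.0867  0.9962 -0.0006]
t [ 0.09 -0.07 -0.02] w [-0.01 -0.1  -0.01] rows 0.027858896258130556 0.014517102639586747
t [ 7.15 -0.06  7.06] w [-0.01 -0.1  -0.01] rows 2.4097718100352123 0.014517102639586747
t [ 9.06 -0.06  8.97] w [-0.01 -0.1  -0.01] rows 3.0572255876776255 0.014517102639586747
```

View pics/side15.png

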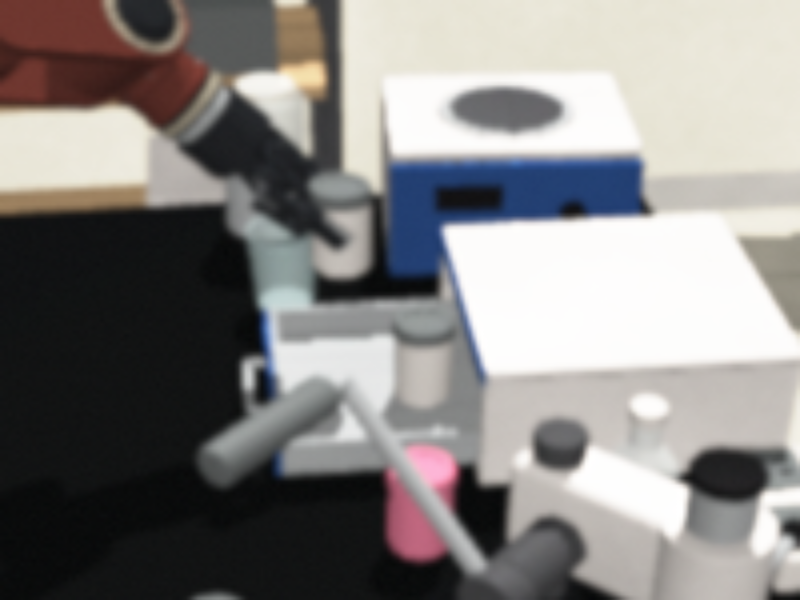

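View pics/top15.png

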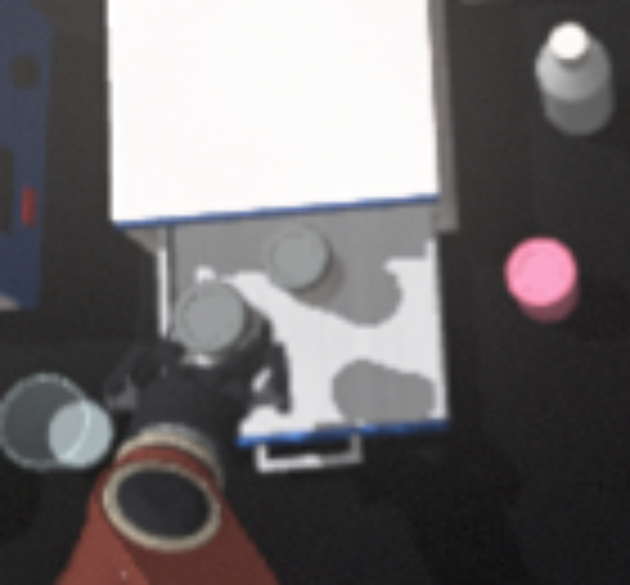

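Run:
```python
from h import *
import pickle
F=pickle.load(open('F3.pkl','rb'));T=F["top"];S=F["side"]
t=lambda X,Y:(130+(X+.5)/4.5-.5,150+(Y+.5)/4.5-.5)
s=lambda X,Y:(180+(X+.5)/4-.5,100+(Y+.5)/3.75-.5)
j=onz(T,t(211,316),.238);print("lid",j,"tray frame",TR.inv().apply(j-TC))
print("tri",tri(S,s(341,186),T,t(211,316)))
print("bottom side ray z.15",onz(S,s(341,262),.15))
print("beaker base",onz(T,t(80,435),.0),"rim",onz(T,t(43,420),.095))
s_=monitor.state();h=s_['tool_pos'];print(h)
```

```text
lid [0.5498 0.3186 0.238 ] tray frame [-0.0661  0.0287  0.238 ]
tri (array([0.5497, 0.3189, 0.2368]), np.float64(0.0005486511264779395))
bottom side ray z.15 [0.5487 0.3255 0.15  ]
beaker base [0.505  0.4977 0.    ] rim [0.5066 0.4966 0.095 ]
[0.5578 0.318  0.1858]
```

The held jar's lid triangulates to (0.550, 0.319, 0.237), which is tray frame (−0.066, 0.029), as intended. Lowering.

Emit:
step_arm([
  {"tx": 0.8,"ty": 0,"tz": 0.8,"wx": 0,"wy": 0,"wz": 0,"grip": 4},
  {"tx": 2.1,"ty": 0,"tz": 2.1,"wx": 0,"wy": 0,"wz": 0,"grip": 4},
  {"tx": 3.5,"ty": 0,"tz": 3.5,"wx": 0,"wy": 0,"wz": 0,"grip": 4},
  {"tx": 5,"ty": 0,"tz": 5,"wx": 0,"wy": 0,"wz": 0,"grip": 4},
  {"tx": 6.3,"ty": 0,"tz": 6.3,"wx": 0,"wy": 0,"wz": 0,"grip": 4},
  {"tx": 7.4,"ty": 0,"tz": 7.4,"wx": 0,"wy": 0,"wz": 0,"grip": 4},
  {"tx": 8.1,"ty": 0,"tz": 8.1,"wx": 0,"wy": 0,"wz": 0,"grip": 4},
  {"tx": 8.4,"ty": 0,"tz": 8.4,"wx": 0,"wy": 0,"wz": 0,"grip": 4},
  {"tx": 8.6,"ty": 0,"tz": 8.6,"wx": 0,"wy": 0,"wz": 0,"grip": 4},
  {"tx": 8.6,"ty": 0,"tz": 8.6,"wx": 0,"wy": 0,"wz": 0,"grip": 4},
])

```text
time: 19.93
tool_pos: [0.5579, 0.3181, 0.0646]
tool_rot: [0.382, 0.041, 0.923, -0.017]
contact_force: [-0.5, 0.4, -2.2]
gripper_width: 0.612
```

Run:
```python
from h import *
st(); rel(placeTCP(.02),Rpl)
cv2.imwrite("pics/wrist16.png",grab_frame("wrist")["color"][:,:,::-1])
cv2.imwrite("pics/side16.png",cv2.resize(grab_frame("side")["color"][150:250,200:330,::-1],None,fx=6,fy=6))
```

```text
t 19.93 p [0.5579 0.3181 0.0646] F [-0.473   0.3841 -2.2324] w 0.612 q [ 0.5979  0.0438  2.0798 -0.9579  0.5802 -0.1736] z [ 0.7039 -0.0631 -0.7075] y [ 0.0889  0.996  -0.0004]
t [0.73 0.1  0.58] w [-0.09 -0.07 -0.1 ] rows 0.22485624533000714 0.021627788114613408
```

View pics/side16.png

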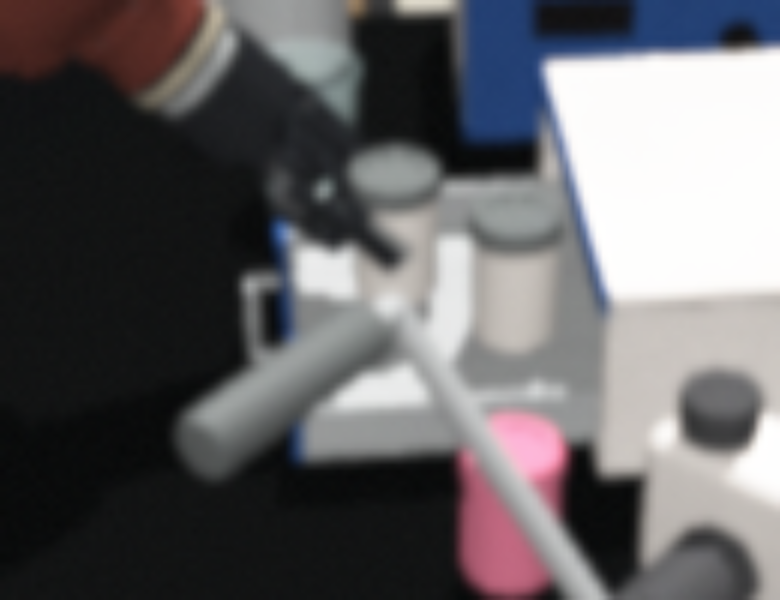

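View pics/wrist16.png

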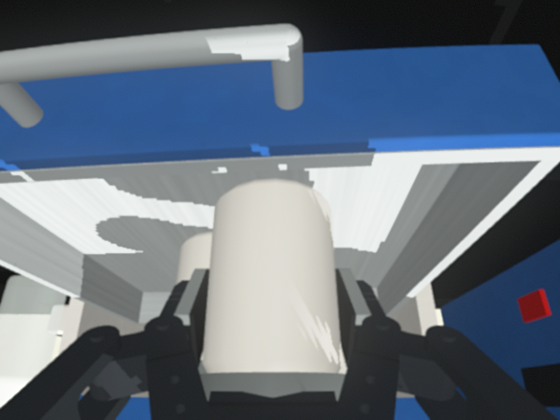

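Emit:
step_arm([
  {"tx": 0.1,"ty": 0,"tz": 0.1,"wx": 0,"wy": 0,"wz": 0,"grip": 4},
  {"tx": 0.2,"ty": 0,"tz": 0.2,"wx": 0,"wy": 0,"wz": 0,"grip": 4},
  {"tx": 0.3,"ty": 0,"tz": 0.3,"wx": 0,"wy": 0,"wz": 0,"grip": 4},
  {"tx": 0.38,"ty": 0,"tz": 0.38,"wx": 0,"wy": 0,"wz": 0,"grip": 4},
  {"tx": 0.45,"ty": 0,"tz": 0.45,"wx": 0,"wy": 0,"wz": 0,"grip": 4},
  {"tx": 0.5,"ty": 0,"tz": 0.5,"wx": 0,"wy": 0,"wz": 0,"grip": 4},
  {"tx": 0.55,"ty": 0,"tz": 0.55,"wx": 0,"wy": 0,"wz": 0,"grip": 4},
  {"tx": 0.6,"ty": 0,"tz": 0.6,"wx": 0,"wy": 0,"wz": 0,"grip": 4},
  {"tx": 0.6,"ty": 0,"tz": 0.6,"wx": 0,"wy": 0,"wz": 0,"grip": 4},
  {"tx": 0.6,"ty": 0,"tz": 0.6,"wx": 0,"wy": 0,"wz": 0,"grip": 4},
])

```text
time: 20.87
tool_pos: [0.558, 0.3188, 0.0567]
tool_rot: [0.382, 0.041, 0.923, -0.017]
contact_force: [-0.2, 0.6, -2.7]
gripper_width: 0.614
```

Run:
```python
from h import *
st()
```

```text
t 20.87 p [0.558  0.3188 0.0567] F [-0.2077  0.6026 -2.6785] w 0.614 q [ 0.5988  0.0601  2.0799 -0.9798  0.5705 -0.1474] z [ 0.7044 -0.0623 -0.7071] y [0.0881 0.9961 0.    ]
```

Emit:
step_arm([
  {"tx": 0.03,"ty": 0,"tz": 0.03,"wx": 0,"wy": 0,"wz": 0,"grip": 4},
  {"tx": 0.06,"ty": 0,"tz": 0.06,"wx": 0,"wy": 0,"wz": 0,"grip": 4},
  {"tx": 0.09,"ty": 0,"tz": 0.09,"wx": 0,"wy": 0,"wz": 0,"grip": 4},
  {"tx": 0.12,"ty": 0,"tz": 0.12,"wx": 0,"wy": 0,"wz": 0,"grip": 4},
  {"tx": 0.14,"ty": 0,"tz": 0.14,"wx": 0,"wy": 0,"wz": 0,"grip": 4},
  {"tx": 0.16,"ty": 0,"tz": 0.16,"wx": 0,"wy": 0,"wz": 0,"grip": 4},
  {"tx": 0.18,"ty": 0,"tz": 0.18,"wx": 0,"wy": 0,"wz": 0,"grip": 4},
  {"tx": 0.2,"ty": 0,"tz": 0.2,"wx": 0,"wy": 0,"wz": 0,"grip": 4},
  {"tx": 0.2,"ty": 0,"tz": 0.2,"wx": 0,"wy": 0,"wz": 0,"grip": 4},
  {"tx": 0.2,"ty": 0,"tz": 0.2,"wx": 0,"wy": 0,"wz": 0,"grip": 4},
])

```text
time: 21.7
tool_pos: [0.5588, 0.3191, 0.0553]
tool_rot: [0.383, 0.041, 0.923, -0.017]
contact_force: [-3.0, -1.8, 4.5]
gripper_width: 0.614
```

Run:
```python
from h import *
st()
```

```text
t 21.7 p [0.5588 0.3191 0.0553] F [-2.9916 -1.7934  4.4554] w 0.614 q [ 0.5987  0.0646  2.079  -0.9882  0.5681 -0.1385] z [ 0.7059 -0.0623 -0.7056] y [0.0882 0.9961 0.0004]
```

Force went from −2.7 N (hanging) to +4.5 N (resting), so the jar stands on the tray floor. Opening.

Emit:
step_arm([
  {"tx": 0,"ty": 0,"tz": 0,"wx": 0,"wy": 0,"wz": 0,"grip": 5.6},
  {"tx": 0,"ty": 0,"tz": 0,"wx": 0,"wy": 0,"wz": 0,"grip": 5.9},
  {"tx": 0,"ty": 0,"tz": 0,"wx": 0,"wy": 0,"wz": 0,"grip": 6.3},
  {"tx": 0,"ty": 0,"tz": 0,"wx": 0,"wy": 0,"wz": 0,"grip": 6.8},
  {"tx": 0,"ty": 0,"tz": 0,"wx": 0,"wy": 0,"wz": 0,"grip": 7.3},
  {"tx": 0,"ty": 0,"tz": 0,"wx": 0,"wy": 0,"wz": 0,"grip": 7.5},
  {"tx": 0,"ty": 0,"tz": 0,"wx": 0,"wy": 0,"wz": 0,"grip": 7.5},
  {"tx": 0,"ty": 0,"tz": 0,"wx": 0,"wy": 0,"wz": 0,"grip": 7.5},
  {"tx": 0,"ty": 0,"tz": 0,"wx": 0,"wy": 0,"wz": 0,"grip": 7.5},
  {"tx": 0,"ty": 0,"tz": 0,"wx": 0,"wy": 0,"wz": 0,"grip": 7.5},
])

```text
time: 22.53
tool_pos: [0.558, 0.3188, 0.0539]
tool_rot: [0.382, 0.041, 0.923, -0.017]
contact_force: [0.6, -0.7, 0.7]
gripper_width: 0.876
```

Run:
```python
from h import *
st()
cv2.imwrite("pics/wrist17.png",grab_frame("wrist")["color"][:,:,::-1])
```

```text
t 22.53 p [0.558  0.3188 0.0539] F [ 0.5589 -0.6887  0.6867] w 0.876 q [ 0.5988  0.0656  2.0801 -0.9874  0.5673 -0.1385] z [ 0.7045 -0.0623 -0.707 ] y [0.0881 0.9961 0.0001]
```

View pics/wrist17.png

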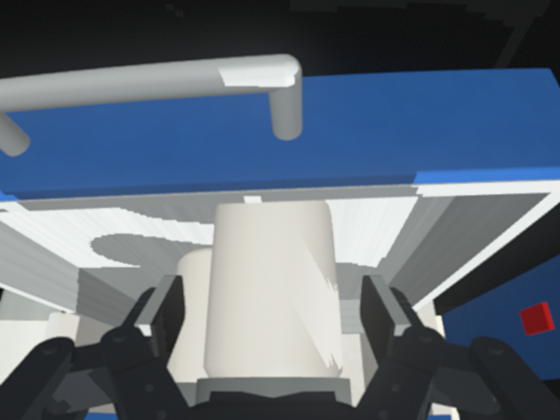

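The fingers are clear on both sides: pads at u=182 and 362, jar 207–340. Backing out along the tool axis.

Emit:
step_arm([
  {"tx": 0,"ty": 0,"tz": -0.5,"wx": 0,"wy": 0,"wz": 0,"grip": 7.5},
  {"tx": 0,"ty": 0,"tz": -1.5,"wx": 0,"wy": 0,"wz": 0,"grip": 7.8},
  {"tx": 0,"ty": 0,"tz": -3,"wx": 0,"wy": 0,"wz": 0,"grip": 7.8},
  {"tx": 0,"ty": 0,"tz": -4.5,"wx": 0,"wy": 0,"wz": 0,"grip": 7.8},
  {"tx": 0,"ty": 0,"tz": -6.5,"wx": 0,"wy": 0,"wz": 0,"grip": 7.8},
  {"tx": 0,"ty": 0,"tz": -9,"wx": 0,"wy": 0,"wz": 0,"grip": 7.8},
  {"tx": 0,"ty": 0,"tz": -11.5,"wx": 0,"wy": 0,"wz": 0,"grip": 7.8},
  {"tx": 0,"ty": 0,"tz": -14,"wx": 0,"wy": 0,"wz": 0,"grip": 7.8},
  {"tx": 0,"ty": 0,"tz": -15,"wx": 0,"wy": 0,"wz": 0,"grip": 7.8},
  {"tx": 0,"ty": 0,"tz": -15,"wx": 0,"wy": 0,"wz": 0,"grip": 7.8},
])

```text
time: 23.42
tool_pos: [0.4519, 0.3296, 0.163]
tool_rot: [0.384, 0.04, 0.922, -0.015]
contact_force: [0.5, 0.9, 0.3]
gripper_width: 0.911
```

Run:
```python
from h import *
import pickle
st()
F={n:grab_frame(n) for n in["side","top"]};pickle.dump(F,open('F4.pkl','wb'))
F0=pickle.load(open('F0.pkl','rb'))
cv2.imwrite("pics/side18.png",cv2.resize(F["side"]["color"][150:320,200:410,::-1],None,fx=3.5,fy=3.5))
cv2.imwrite("pics/top18.png",cv2.resize(F["top"]["color"][150:280,130:270,::-1],None,fx=4.5,fy=4.5))
d=np.abs(F["top"]["color"].astype(int)-F0["top"]["color"]).max(2)
cv2.imwrite("pics/diff.png",np.clip(d*3,0,255).astype(np.uint8))
```

```text
t 23.42 p [0.4519 0.3296 0.163 ] F [0.4745 0.8546 0.2728] w 0.911 q [ 0.7631 -0.2961  2.1927 -0.7987  0.8343 -0.2901] z [ 0.7072 -0.0582 -0.7046] y [0.0859 0.9963 0.004 ]
```

View pics/side18.png

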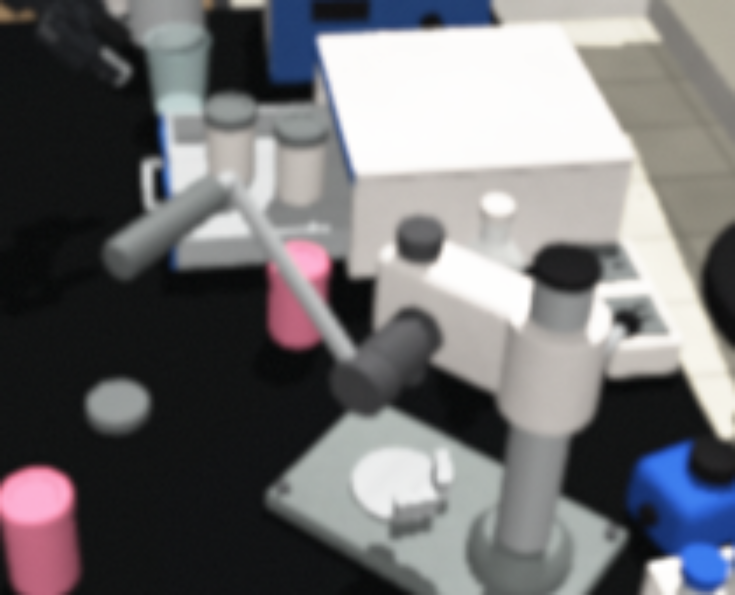

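View pics/top18.png

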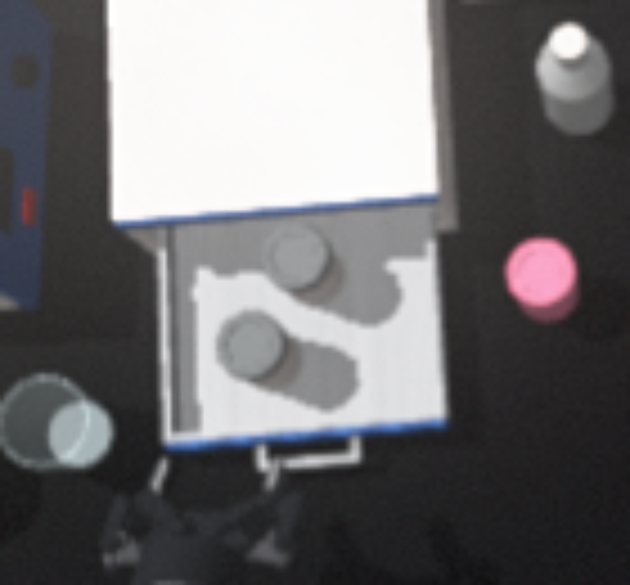

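View pics/diff.png

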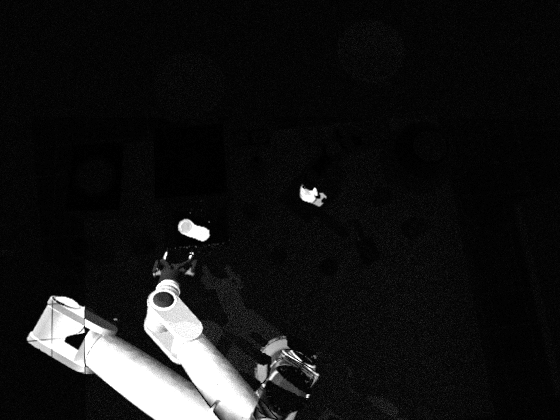

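Run:
```python
from h import *
import pickle
F=pickle.load(open('F4.pkl','rb'));T=F["top"];S=F["side"]
t=lambda X,Y:(130+(X+.5)/4.5-.5,150+(Y+.5)/4.5-.5)
s=lambda X,Y:(200+(X+.5)/3.5-.5,150+(Y+.5)/3.5-.5)
for n,a,b in(("jar",(231,108),(251,345)),("stored",(301,126),(298,258))):
    p,e=tri(S,s(*a),T,t(*b));print(n,p,e,"tray",TR.inv().apply(p-TC))
x=monitor.state();print(x['time'],x['contact_force'],np.abs(x['joint_vel']).max())
```

```text
jar [0.5501 0.32   0.1056] 0.0005246501087315356 tray [-0.0658  0.03    0.1056]
stored [0.6195 0.2774 0.1048] 0.0004674820239299561 tray [ 0.0043 -0.0113  0.1048]
23.5167 [ 0.947   0.4567 -0.6691] 0.031212026019018284
```

Run:
```python
from h import *
print(manip.job_done()); st()
```

```text
the job is handed in; nothing more can be done
None
the job is handed in; nothing more can be done
```

The jar is closed and standing upright in the open tray drawer, and the job was handed in at about 23.5 s of the 64 s. No verdict is reported back.

**What I did**
- **Lever:** I first clamped the lever's grip but let go before moving it, because the bar could have crept in the jaws as it turned. I then nested the bar between the fingertips. I pulled it down to the bottom stop (about 1.2 rad from the tool position, force rising to 29 N) and eased it home at about 0.6 rad/s.
- **Jar:** I gripped it with the tool leaning back 45°, pulled it out to the front and carried it over. I lowered it until the force showed it resting on the tray floor, then opened the fingers and backed off.

**Last checks**
- **Position:** the jar is at about (−66, +30) mm in the tray frame.
- **Lid:** its top triangulates to 106 mm, against 105 mm for the stored jar. The jar is therefore on the floor with its lid seated. Both read 2–3 mm under the nominal 108 mm, which is about the calibration error.
- **Rest of the scene:** comparing the overhead picture with the first one, only the jar and the robot had changed. The lever is home, and the tray and stored jar are where they were. The other things are unmoved too, the pink look-alikes included.
- **Robot:** it is clear of everything, with only sensor-noise force on the tool.

**One mismatch on the way:** just before the jar grasp, a reading taken while the arm was still settling was up to 7 mm off. I measured again at rest and corrected it before gripping.

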